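# Complete the spice rack and hold the chest lid at its mark

### The job

We are packing the spice tubes into the plywood chest: first stand the tube that was left out fully down in the empty hole of its rack, leaving the other tubes and everything else where they are. Then lift the chest's lid until the pin on its end is level with the index clip on its curved quadrant stay, without shifting the clip, and finish holding the lid up there with the gripper (do not let go), so that I can tighten the wing nut.

Things in the scene. Friction and masses are not known exactly. Their poses are not given: they have to be found in the camera images.
- tube: the spice tube left out: round corked glass tube, 28 mm in diameter, 120 mm tall with its cork (glass to 106 mm, cork 25 mm in diameter above), 70 g, standing upright on the table apart from the rack. Origin at the centre of its underside, z axis along the tube.
- rack: loose beech block, 0.6 kg, 220 (x) by 64 (y) by 45 mm high, with a row of four blind holes along its x axis at x = -72, -24, +24 and +72 mm, 31 mm in diameter, 35 mm deep (their floor is 10 mm above the table). Three hold tubes; the one at x = -24 mm is empty. Origin at the centre of its underside, z up.
- rack_hole1 (a point): centre of the mouth of the empty hole, 45 mm above the table.
- chest: fixed plywood packing chest, 260 mm (x) by 200 mm (y), 150 mm high, under the lid. Origin at the centre of its underside; hinge along its -y edge, quadrant stay on its +x end, free edge of the lid at +y.
- lid: the chest's plywood lid, 260 (x) by 206 (y) by 12 mm, about 0.5 kg. Origin in the middle of the hinge line, 156 mm above the table; x along the hinge towards the end with the stay, y across the lid to its free edge, z out of its top. Closed (level) at the start; lifts by turning about +x, y rising, to a stop at 1.25 rad; falls shut when let go.
- lid_handle (a point): middle of the lid's steel bar handle: a round bar 10 mm thick and 110 mm long, parallel to the hinge, 170 mm from it (36 mm from the free edge), its axis 40 mm above the lid's top face, on two end legs. In the lid's frame (0, 170, 46) mm.
- lid_pin (a point): the stay pin with its brass wing nut, sticking out of the lid's end and running in the slot of the quadrant stay, a steel arc on the chest's end; 140 mm from the hinge line. In the lid's frame (139.5, 140, 0) mm. It rises along the arc with the lid.
- index_point (a point): where the pin must come: the point of the slot marked by the index clip, 140 mm from the hinge line and 0.5 to 0.85 rad above the closed lid. The clip is a small dark steel block on the arc's outer rim with a flat tongue, 22 mm wide, 3 mm thick, pointing straight away from the hinge; tongue, this point and hinge are in line. It stays put.
- tube_a: one of the three tubes already standing in the rack, the same as the loose one; origin at the centre of its underside. Stays where it is.
- tube_b: one of the three tubes already standing in the rack, the same as the loose one; origin at the centre of its underside. Stays where it is.
- tube_c: one of the three tubes already standing in the rack, the same as the loose one; origin at the centre of its underside. Stays where it is.
- grinder: standing pepper mill of dark wood, 52 mm wide at the foot, 116 mm tall; origin at the centre of its underside. Leave alone.
- clip_jar: clip-top glass jar, 84 mm wide, 128 mm tall; origin at the centre of its underside. Leave alone.
- small_jar: small glass jar, 54 mm wide, 65 mm tall; origin at the centre of its underside. Leave alone.
- pickle_jar: glass jar, 72 mm wide, 100 mm tall; origin at the centre of its underside. Leave alone.
- mug: plain mug with a handle, 80 mm wide, 80 mm tall; origin at the centre of its underside. Leave alone.
- spoon: wooden spoon lying flat, 180 mm long; origin near its middle. Leave alone.
Not all that is in view belongs to the job. What is shaped like the tube but blue or purple is not meant.

How it is judged:
By the outcome, as a careful person would: the job done as asked, in the order asked, and still so for the second after the job is handed in, while the arm keeps its last pose, push and grip.
It also fails if it takes over 64 s, if anything falls off the work surface, if the arm or the gripper's body presses on something with over 40 N, if the wrist force passes 120 N, or if a joint passes its speed limit or range.

### The arm

A 6-joint arm with a two-finger parallel gripper is mounted at the origin on the work surface. World frame = base frame: x ahead of the robot, y to its left, z up, the work surface at z = 0. Lengths are in mm, angles in rad, forces in N, time in s.
With the tool pointing down it reaches from about 350 to 975 mm from the base axis. Payload 7.1 kg.
Tool frame: the origin (TCP) lies at the very end of the fingers, on their centre line; the grasp point (between the pads) lies 19 mm behind it; y points along the fingers, x is the direction in which the jaws open and shut, and the axes are right-handed (so a half turn about y gives the same grasp; the last joint's range is limited). The gripper opens to 88 mm and grips with 3 to 60 N. Pads are 20 mm wide; open, the fingers measure 115 mm over their backs; the gripper's body (75 mm by 178 mm) begins 61 mm behind the grasp point.
Start: joints at [-1.123, 0.423, 1.63, -0, 1.089, -0.019], TCP at [281.283, -558.108, 222.675] pointing down, gripper open.
Joint ranges: [-3, 3], [-0.9, 2.11], [0.09, 2.58], [-1.31, 4.45], [0.11, 2.69], [-2.54, 2.54]. Speed limits (rad/s): [2.39, 2.39, 3.01, 3.14, 3.14, 3.14].

### API

Orientations are given as a rotation vector (axis times angle).
In Python, from workcell import ctrl gives the robot as it stands. The module is installed in compiled form; this text tells all that it offers.
- The arm moves only by the tool jog_arm, never from a script. Its argument "steps" is a list of rows, each an object with "turn": the turn, a rotation vector about the world's x, y, z scaled (see below), a list of three; "dp": the shift along the world's x, y, z scaled (see below), a list of three; "claw": the opening, from 0 (shut) to 1 (fully open). In form: [{"turn": [wx, wy, wz], "dp": [x, y, z], "claw": claw}, ...]. A call has 1 to 12 rows; each row is the pose to reach, as a shift and turn from the pose measured when the call began, turning the shorter way round; what a row does not reach only later rows make up. The controller multiplies each number of a shift by 80 mm and each number of a turn by pi rad. A row lasts 1/12 s, in which the tool goes at most 41.7 mm and 7.16 degrees, less where a joint would pass 70% of its speed; a pose out of reach is approached as far as the arm can. A call with a number of a shift or a turn outside -1 to 1 is refused whole. A call with a gripper value outside its range is refused whole. The fingers move at their own pace and stop on an object; the grip force is fixed at half the most. Time passes only in rows, so rows that repeat a pose let the fingers close. It gives the time, the measured TCP pose, the force and the opening at its end, in the units of the state.
- ctrl.get_obs(): the state, without advancing time (a new reading comes with each control period).
- ctrl.get_image(name): name is "side" or "top"; returns a dict with "img" (420x560x3 uint8, red, green, blue), "range_z" (420x560 float32, mm along the optical axis (not along the pixel's ray), 0 where there is no reading), "fovy" (degrees; the focal length in pixels is half the picture's height over the tangent of half this angle, whatever the lens; pixels are square), "cx", "cy" (the principal point, pixels), "camera_from_world" (4x4, takes a point from world to camera coordinates). Camera axes: x right, y down, z forward; pixel columns grow to the right and rows downward; lengths in mm; the calibration is good to about 2 mm. A picture is of the moment at which its call begins.
- ctrl.close_job(): hands the job in, once; it reports no verdict.
The state is a dict: "t": time; "qpos": joint angles; "qvel": joint speeds; "joint_torque": joint torques, N m; "ee_pos": TCP position; "orientation": TCP orientation; "ft_force": force on the tool from outside, world axes, zero at the start; "moment": the same for the moment, N m; "width": finger opening in mm.
Only numpy, scipy, OpenCV 4.12 (cv2) and the standard library are available. Lean on these libraries where they do the work, as an engineer would, in place of code of your own. Each camera call takes 0.05 s, during which the arm holds its last target.

## Working session

There is one attempt and no reset: what is moved stays moved. The work goes in short steps, Python scripts to look and compute and a tool call to move; the robot and the scene stay as the last step left them, time stands still between calls to the robot, and variables do not carry over. Pictures are saved under pics/ and viewed, and the job is handed in when it is done.

Besides the shell and the picture viewer there is one more tool, called after "Call:" by a JSON object that holds its "fn" and its "kwargs", one argument or row to a line. jog_arm: Moves the arm, as the interface text tells. Its arguments: {"type":"object","properties":{"steps":{"type":"array","items":{"type":"object","properties":{"turn":{"type":"array","items":{"type":"number"}},"dp":{"type":"array","items":{"type":"number"}},"claw":{"type":"number"}}}}},"required":["steps"]}

```bash
mkdir -p pics; cat > h.py <<'E'
import numpy as np, cv2
from workcell import ctrl
from scipy.spatial.transform import Rotation as R
def grab(n):
    d=ctrl.get_image(n); np.savez('last_%s.npz'%n,**{k:np.asarray(v) for k,v in d.items()}); return d
def load(n): 
    d=np.load('last_%s.npz'%n); return {k:d[k] for k in d.files}
def save(d,name,box=None,s=1):
    im=cv2.cvtColor(d['img'],cv2.COLOR_RGB2BGR)
    if box: u0,v0,u1,v1=box; im=im[v0:v1,u0:u1]
    if s!=1: im=cv2.resize(im,None,fx=s,fy=s,interpolation=cv2.INTER_CUBIC)
    cv2.imwrite('pics/'+name,im)
def f(d): return 210/np.tan(np.radians(float(d['fovy']))/2)
def proj(d,p):
    c=(d['camera_from_world']@np.append(p,1))[:3]; return c[:2]/c[2]*f(d)+[float(d['cx']),float(d['cy'])]
def ray(d,u,v):
    M=np.linalg.inv(d['camera_from_world']); r=M[:3,:3]@np.array([(u-d['cx'])/f(d),(v-d['cy'])/f(d),1.]); return M[:3,3],r
def atz(d,u,v,z):
    o,r=ray(d,u,v); return o+r*(z-o[2])/r[2]
def dep(d,u,v):
    o,r=ray(d,u,v); return o+r*d['range_z'][int(v),int(u)]
E
python3 - <<'E'
from h import *
for n in('side','top'):
    d=grab(n); save(d,n+'0.png'); print(n,d['fovy'],d['cx'],d['cy'],d['camera_from_world'].round(3).tolist())
o=ctrl.get_obs()
print(o)
E
```

```text
side 51.75643999277856 288.2733252896167 206.98750870445983 [[-0.932, -0.361, 0.015, 490.209], [-0.236, 0.577, -0.782, 234.725], [0.274, -0.733, -0.623, 1043.495], [0.0, 0.0, 0.0, 1.0]]
top 43.45059922749537 279.14056708310085 209.07768416468897 [[-0.009, -1.0, -0.02, 38.554], [-0.991, 0.012, -0.133, 515.236], [0.133, 0.019, -0.991, 1666.352], [0.0, 0.0, 0.0, 1.0]]
{'t': 0.1, 'qpos': array([-1.12299035e+00,  4.23744081e-01,  1.63059943e+00, -4.29498897e-05,
        1.08857421e+00, -1.90174375e-02]), 'qvel': array([ 3.04033860e-05, -2.23031694e-03, -2.43383358e-03,  1.24984134e-03,
        6.23528910e-04, -1.74087872e-03]), 'joint_torque': array([-1.67270687e-04, -5.45613742e+01, -2.74323410e+01,  6.44967332e-02,
        1.88528141e-02, -6.55832935e-06]), 'ee_pos': array([ 281.07360564, -557.6848015 ,  221.99767729]), 'orientation': array([-1.39390023,  0.85967745, -0.85781801]), 'ft_force': array([0.85745329, 0.69707183, 0.48845298]), 'moment': array([ 0.03014681,  0.04761223, -0.01218213]), 'width': 88.03121046360955}
```

View pics/side0.png

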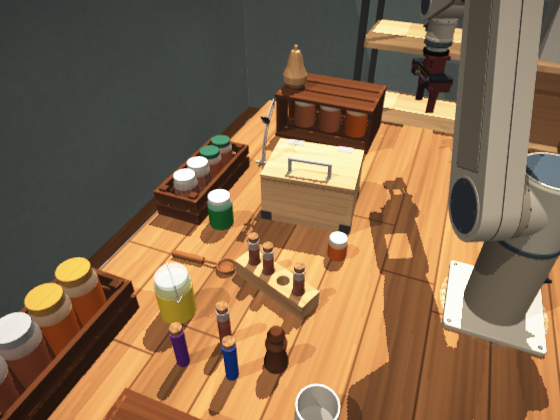

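View pics/top0.png

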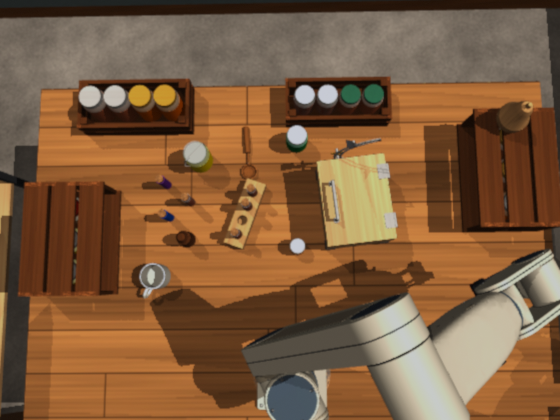

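```bash
python3 - <<'E'
from h import *
d=load('side'); save(d,'s1.png',(150,220,350,400),4); save(d,'s2.png',(230,80,390,240),4)
d=load('top'); save(d,'t1.png',(130,140,310,270),4); save(d,'t2.png',(290,130,410,255),5)
E
```

```text
(no output)
```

View pics/s1.png

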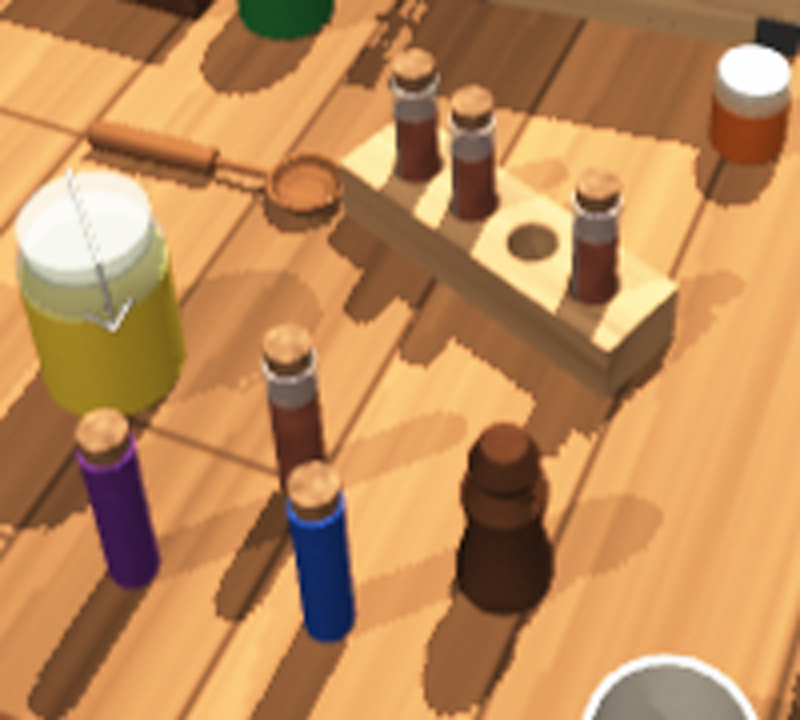

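View pics/s2.png

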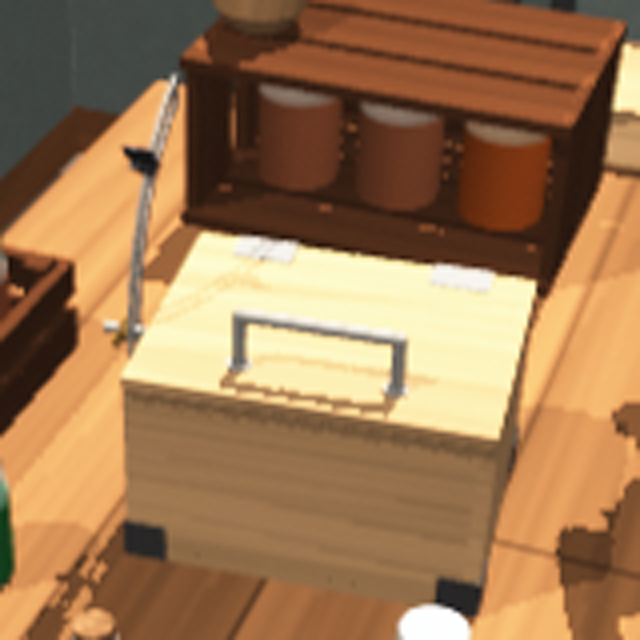

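View pics/t1.png

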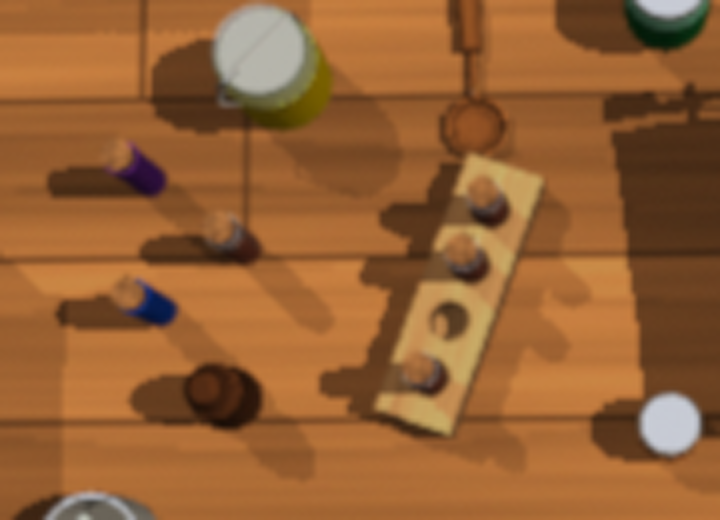

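View pics/t2.png

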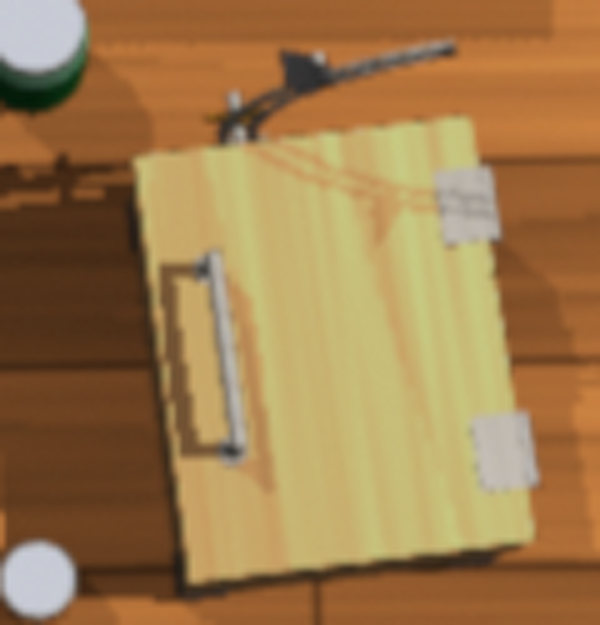

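```bash
python3 - <<'E'
from h import *
t=load('top'); s=load('side')
def T(u,v,z,n=''): print('top',n,atz(t,130+u/4,140+v/4,z).round(1))
def S(u,v,z,n=''): print('side',n,atz(s,150+u/4,220+v/4,z).round(1))
T(219,226,120,'tube');S(289,342,120,'tube')
for n,a,b in(('c72',(485,188),(414,63)),('c24',(464,244),(472,100)),('c-72',(421,364),(599,184))): T(*a,130,n);S(*b,130,n)
T(449,320,45,'hole');S(532,241,45,'hole')
for q in((470,154),(544,180),(452,436),(376,408)): T(*q,45,'rack')
for q in((343,162),(420,118),(676,288),(608,352)): S(*q,45,'rack')
for q in((133,157),(470,118),(535,540),(187,583)): print('lid top',atz(t,290+q[0]/5,130+q[1]/5,162).round(1))
for q in((126,378),(202,232),(536,280),(500,440)): print('lid side',atz(s,230+q[0]/4,80+q[1]/4,162).round(1))
for q in((213,256),(237,456)): print('handle top',atz(t,290+q[0]/5,130+q[1]/5,202).round(1))
for q in((240,318),(401,340)): print('handle side',atz(s,230+q[0]/4,80+q[1]/4,202).round(1))
print('depth',dep(t,184,196).round(1),dep(t,350,200).round(1),dep(s,300,200))
print('grinder',atz(t,130+212/4,140+390/4,100))
E
```

```text
top tube [546.8 322.4 120. ]
side tube [545.4 325.8 120. ]
top c72 [572.1 116.2 130. ]
side c72 [569.7 121.  130. ]
top c24 [528.9 132.4 130. ]
side c24 [525.2 137.3 130. ]
top c-72 [437.3 165.1 130. ]
side c-72 [433.9 172.5 130. ]
top hole [480.3 151.5  45. ]
side hole [480.4 154.   45. ]
top rack [615.3 134.5  45. ]
top rack [593.2  74.7  45. ]
top rack [387.5 149.1  45. ]
top rack [410.4 209.7  45. ]
side rack [614.2 137.3  45. ]
side rack [586.   83.5  45. ]
side rack [389.3 156.3  45. ]
side rack [410.4 214.6  45. ]
lid top [642.3 -83.6 162. ]
lid top [ 663.5 -286.9  162. ]
lid top [ 408.4 -316.1  162. ]
lid top [ 385.2 -110.6  162. ]
lid side [637.1 -79.7 162. ]
lid side [ 663.9 -284.   162. ]
lid side [ 408.7 -313.3  162. ]
lid side [ 383.6 -107.   162. ]
handle top [ 573.5 -127.   202. ]
handle top [ 455.8 -138.2  202. ]
handle side [ 570.7 -120.7  202. ]
handle side [ 462.7 -136.2  202. ]
depth [548.6 325.1 118.5] [ 523.2 -180.7  163.3] [ 531.80374851 -102.77578854   88.90592046]
grinder [421.74087068 329.99057239 100.        ]
```

```bash
python3 - <<'E'
from h import *
o=ctrl.get_obs()
M=R.from_rotvec(o['orientation']).as_matrix(); print(M.round(3))
x=M[:,0]; a=np.arctan2(x[1],x[0]); print('jaw ang',np.degrees(a))
t=load('top');s=load('side')
for n,a,b in(('purple',(118,155),(105,430)),('blue',(126,292),(315,484))): print(n,atz(t,130+a[0]/4,140+a[1]/4,120).round(),atz(s,150+b[0]/4,220+b[1]/4,120).round())
# tube cork points by depth
for d,(u0,v0,u1,v1) in((t,(178,190,194,206)),(s,(214,300,232,316))):
    P=[dep(d,u,v) for u in range(u0,u1) for v in range(v0,v1)]; P=np.array(P); P=P[(P[:,2]>112)&(P[:,2]<126)]; print(len(P),P.mean(0).round(1),P.min(0).round(),P.max(0).round())
E
```

```text
[[ 0.45  -0.001  0.893]
 [-0.893  0.001  0.45 ]
 [-0.001 -1.    -0.   ]]
jaw ang -63.251846321843516
purple [604. 402. 120.] [603. 406. 120.]
blue [496. 393. 120.] [495. 395. 120.]
51 [545.9 323.5 119.6] [535. 312. 114.] [558. 335. 125.]
122 [545.9 327.6 119.3] [534. 313. 112.] [559. 338. 123.]
```

Call:
{"fn": "jog_arm", "kwargs": {
  "steps": [
    {"dp":[0.15,0.5,0.5],"turn":[0,0,0.035],"claw":0.65},
    {"dp":[0.3,1,0.5],"turn":[0,0,0.07],"claw":0.65},
    {"dp":[0.3,1,0.5],"turn":[0,0,0.07],"claw":0.65}
  ]
}}

```text
t: 0.35
ee_pos: [305.8, -474.7, 263.0]
orientation: [-1.458, 0.686, -0.685]
ft_force: [0.6, 0.4, 0.3]
width: 71.4
```

Call:
{"fn": "jog_arm", "kwargs": {
  "steps": [
    {"dp":[0.15,0.5,0],"turn":[0,0,0.035],"claw":0.65},
    {"dp":[0.3,1,0],"turn":[0,0,0.07],"claw":0.65},
    {"dp":[0.3,1,0],"turn":[0,0,0.07],"claw":0.65}
  ]
}}

```text
t: 0.6
ee_pos: [330.0, -389.3, 262.3]
orientation: [-1.505, 0.513, -0.507]
ft_force: [0.2, 0.5, -0.0]
width: 57.4
```

Call:
{"fn": "jog_arm", "kwargs": {
  "steps": [
    {"dp":[0.15,0.5,0],"turn":[0,0,0.035],"claw":0.65},
    {"dp":[0.3,1,0],"turn":[0,0,0.07],"claw":0.65},
    {"dp":[0.3,1,0],"turn":[0,0,0.07],"claw":0.65}
  ]
}}

```text
t: 0.85
ee_pos: [354.0, -304.8, 261.6]
orientation: [-1.538, 0.338, -0.329]
ft_force: [0.5, 0.3, -1.0]
width: 57.3
```

Call:
{"fn": "jog_arm", "kwargs": {
  "steps": [
    {"dp":[0.17,0.5,0],"turn":[0,0,0.037],"claw":0.65},
    {"dp":[0.34,1,0],"turn":[0,0,0.076],"claw":0.65},
    {"dp":[0.34,1,0],"turn":[0,0,0.076],"claw":0.65}
  ]
}}

```text
t: 1.1
ee_pos: [381.8, -221.0, 261.2]
orientation: [-1.559, 0.147, -0.136]
ft_force: [0.1, -0.9, -0.1]
width: 57.2
```

Call:
{"fn": "jog_arm", "kwargs": {
  "steps": [
    {"dp":[0.17,0.5,0],"turn":[0,0,0.037],"claw":0.65},
    {"dp":[0.34,1,0],"turn":[0,0,0.076],"claw":0.65},
    {"dp":[0.34,1,0],"turn":[0,0,0.076],"claw":0.65}
  ]
}}

```text
t: 1.35
ee_pos: [410.1, -137.4, 261.1]
orientation: [-1.563, -0.045, 0.057]
ft_force: [-0.5, -0.9, -0.5]
width: 57.0
```

Call:
{"fn": "jog_arm", "kwargs": {
  "steps": [
    {"dp":[0.17,0.5,0],"turn":[0,0,0.037],"claw":0.65},
    {"dp":[0.34,1,0],"turn":[0,0,0.076],"claw":0.65},
    {"dp":[0.34,1,0],"turn":[0,0,0.076],"claw":0.65}
  ]
}}

```text
t: 1.6
ee_pos: [439.0, -54.0, 261.1]
orientation: [-1.55, -0.237, 0.249]
ft_force: [0.0, -0.5, 0.7]
width: 57.3
```

Call:
{"fn": "jog_arm", "kwargs": {
  "steps": [
    {"dp":[0.17,0.5,0],"turn":[0,0,0.037],"claw":0.65},
    {"dp":[0.34,1,0],"turn":[0,0,0.076],"claw":0.65},
    {"dp":[0.34,1,0],"turn":[0,0,0.076],"claw":0.65}
  ]
}}

```text
t: 1.85
ee_pos: [468.3, 29.3, 261.2]
orientation: [-1.52, -0.429, 0.439]
ft_force: [-0.4, -0.3, 0.1]
width: 57.3
```

Call:
{"fn": "jog_arm", "kwargs": {
  "steps": [
    {"dp":[0.17,0.5,0],"turn":[0,0,0.037],"claw":0.65},
    {"dp":[0.34,1,0],"turn":[0,0,0.076],"claw":0.65},
    {"dp":[0.34,1,0],"turn":[0,0,0.076],"claw":0.65}
  ]
}}

```text
t: 2.1
ee_pos: [497.9, 112.5, 261.2]
orientation: [-1.473, -0.619, 0.627]
ft_force: [-0.2, 0.8, 0.0]
width: 57.4
```

Call:
{"fn": "jog_arm", "kwargs": {
  "steps": [
    {"dp":[0.17,0.5,0],"turn":[0,0,0.037],"claw":0.65},
    {"dp":[0.34,1,0],"turn":[0,0,0.076],"claw":0.65},
    {"dp":[0.34,1,0],"turn":[0,0,0.076],"claw":0.65}
  ]
}}

```text
t: 2.35
ee_pos: [527.6, 195.7, 261.1]
orientation: [-1.408, -0.807, 0.813]
ft_force: [-1.2, 0.3, 0.2]
width: 57.3
```

Call:
{"fn": "jog_arm", "kwargs": {
  "steps": [
    {"dp":[0.17,0.5,0],"turn":[0,0,0.037],"claw":0.65},
    {"dp":[0.34,1,0],"turn":[0,0,0.076],"claw":0.65},
    {"dp":[0.34,1,0],"turn":[0,0,0.076],"claw":0.65},
    {"dp":[0.34,1,0],"turn":[0,0,0.076],"claw":0.65}
  ]
}}

```text
t: 2.68
ee_pos: [555.5, 275.9, 260.3]
orientation: [-1.329, -0.985, 0.994]
ft_force: [-0.4, 0.4, 0.9]
width: 57.1
```

```bash
cat >> h.py <<'E'
def st(tp=None,jaw=None):
    o=ctrl.get_obs(); M=R.from_rotvec(o['orientation']).as_matrix(); x=M[:,0]
    print('t',round(o['t'],2),'ee',o['ee_pos'].round(1),'jaw',np.degrees(np.arctan2(x[1],x[0])).round(2),'y',M[:,1].round(3),'F',o['ft_force'].round(1),'w',round(o['width'],1),'q',o['qpos'].round(2))
    if tp is not None: print('dp',((np.array(tp)-o['ee_pos'])/80).round(3))
    if jaw is not None:
        j=np.radians(jaw); X=np.array([np.cos(j),np.sin(j),0]);Y=np.array([0,0,-1.]);G=np.c_[X,Y,np.cross(X,Y)]
        print('turn',(R.from_matrix(G@M.T).as_rotvec()/np.pi).round(4))
    return o
E
python3 - <<'E'
from h import *
st((546,325,61),70)
for n in('side','top'): save(grab(n),n+'1.png')
E
```

```text
t 2.68 ee [555.5 275.9 260.3] jaw 73.15 y [-0.007  0.001 -1.   ] F [-0.4  0.4  0.9] w 57.1 q [ 0.44  0.38  1.6   0.    1.16 -0.84]
dp [-0.119  0.614 -2.491]
turn [-0.0004 -0.0023 -0.0175]
```

View pics/side1.png

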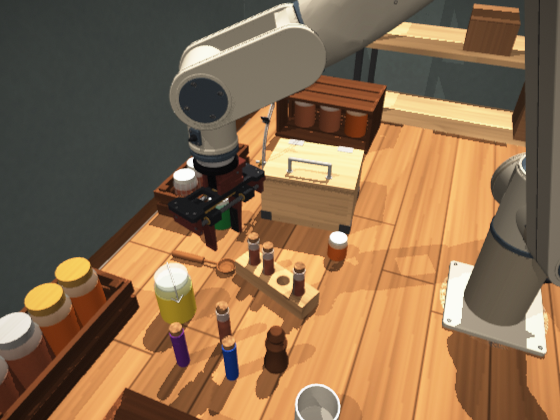

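Call:
{"fn": "jog_arm", "kwargs": {
  "steps": [
    {"dp":[-0.06,0.3,0],"turn":[0,-0.0023,-0.0175],"claw":0.65},
    {"dp":[-0.12,0.615,0],"turn":[0,-0.0023,-0.0175],"claw":0.65},
    {"dp":[-0.12,0.615,-0.5],"turn":[0,-0.0023,-0.0175],"claw":0.65},
    {"dp":[-0.12,0.615,-1],"turn":[0,-0.0023,-0.0175],"claw":0.65},
    {"dp":[-0.12,0.615,-1],"turn":[0,-0.0023,-0.0175],"claw":0.65},
    {"dp":[-0.12,0.615,-1],"turn":[0,-0.0023,-0.0175],"claw":0.65}
  ]
}}

```text
t: 3.28
ee_pos: [543.5, 320.5, 179.0]
orientation: [-1.355, -0.94, 0.95]
ft_force: [-0.3, -0.5, 0.8]
width: 56.9
```

```bash

python3 - <<'E'
from h import *
st((546,325,61),70)
d=grab('side');save(d,'s3.png',(130,200,330,400),3)
d=grab('top');save(d,'t3.png',(110,120,290,270),4)
E
```

```text
t 3.28 ee [543.5 320.5 179. ] jaw 69.76 y [-0.006 -0.002 -1.   ] F [-0.3 -0.5  0.8] w 56.9 q [ 0.51  0.48  1.64  0.    1.02 -0.7 ]
dp [ 0.031  0.057 -1.475]
turn [ 0.0007 -0.0018  0.0013]
```

View pics/s3.png

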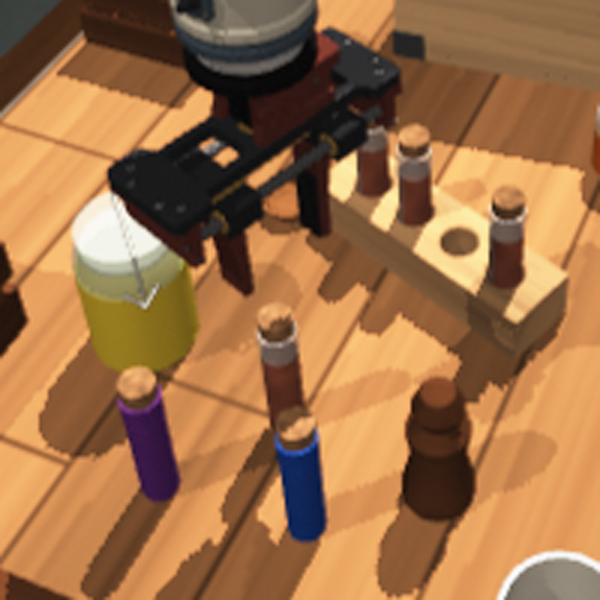

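```bash

python3 - <<'E'
from h import *
o=ctrl.get_obs(); M=R.from_rotvec(o['orientation']).as_matrix();p=o['ee_pos']
d=load('side'); 
for k in(-28,0,28): print((proj(d,p+k*M[:,0])-[130,200])*3)
d=load('top')
for k in(-28,0,28): print((proj(d,p+k*M[:,0])-[110,120])*4)
E
```

```text
[302.53527089 226.70590605]
[270.63579564 250.54303435]
[237.45115474 275.34051258]
[317.645795  306.2700521]
[282.50964278 293.81901385]
[247.45100462 281.39544389]
```

View pics/t3.png

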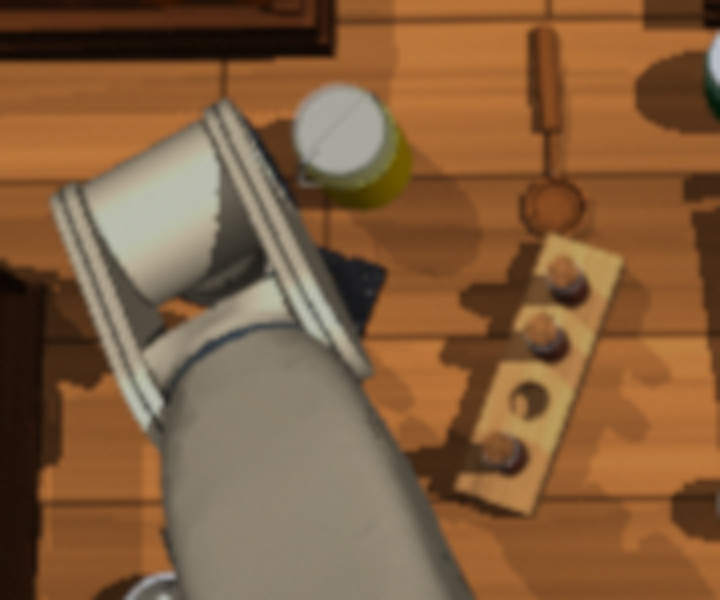

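Call:
{"fn": "jog_arm", "kwargs": {
  "steps": [
    {"dp":[0.03,0.057,-0.2],"turn":[0,-0.0018,0.0013],"claw":0.65},
    {"dp":[0.03,0.057,-0.4],"turn":[0,-0.0018,0.0013],"claw":0.65},
    {"dp":[0.03,0.057,-0.6],"turn":[0,-0.0018,0.0013],"claw":0.65},
    {"dp":[0.03,0.057,-0.75],"turn":[0,-0.0018,0.0013],"claw":0.65},
    {"dp":[0.03,0.057,-0.75],"turn":[0,-0.0018,0.0013],"claw":0.65}
  ]
}}

```text
t: 3.8
ee_pos: [548.4, 326.2, 122.3]
orientation: [-1.357, -0.953, 0.944]
ft_force: [-0.2, -0.5, -1.2]
width: 57.3
```

```bash

python3 - <<'E'
from h import *
st((546,325,61),70)
d=grab('side');save(d,'s4.png',(150,220,300,380),4)
E
```

```text
t 3.8 ee [548.4 326.2 122.3] jaw 69.98 y [ 0.006  0.001 -1.   ] F [-0.2 -0.5 -1.2] w 57.3 q [ 0.52  0.56  1.67 -0.    0.91 -0.7 ]
dp [-0.03  -0.015 -0.766]
turn [-0.0003  0.0019  0.0001]
```

View pics/s4.png

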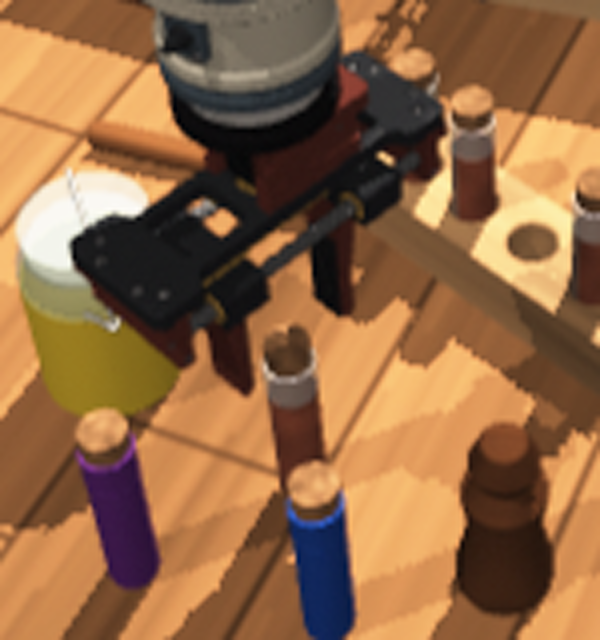

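Call:
{"fn": "jog_arm", "kwargs": {
  "steps": [
    {"dp":[-0.03,-0.015,-0.2],"turn":[0,0.001,0],"claw":0.65},
    {"dp":[-0.03,-0.015,-0.4],"turn":[0,0.001,0],"claw":0.65},
    {"dp":[-0.03,-0.015,-0.6],"turn":[0,0.001,0],"claw":0.65},
    {"dp":[-0.03,-0.015,-0.765],"turn":[0,0.001,0],"claw":0.65},
    {"dp":[-0.03,-0.015,-0.765],"turn":[0,0.001,0],"claw":0.65},
    {"dp":[-0.03,-0.015,-0.765],"turn":[0,0.001,0],"claw":0.65}
  ]
}}

```text
t: 4.35
ee_pos: [546.7, 325.4, 62.4]
orientation: [-1.355, -0.951, 0.945]
ft_force: [-0.3, -0.2, 0.8]
width: 56.9
```

```bash

python3 - <<'E'
from h import *
st((546,325,61),70)
d=grab('side');save(d,'s5.png',(150,220,300,380),4)
E
```

```text
t 4.35 ee [546.7 325.4  62.4] jaw 69.98 y [ 0.003  0.002 -1.   ] F [-0.3 -0.2  0.8] w 56.9 q [ 0.52  0.64  1.69 -0.    0.8  -0.7 ]
dp [-0.008 -0.005 -0.017]
turn [-0.0005  0.0011  0.0001]
```

View pics/s5.png

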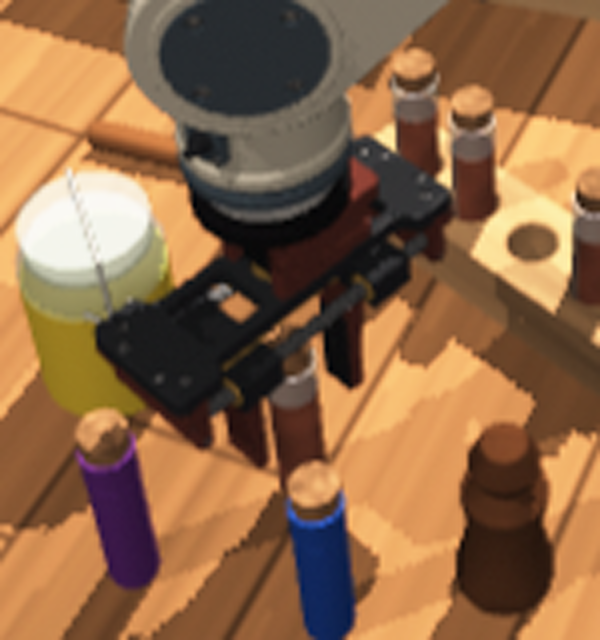

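Call:
{"fn": "jog_arm", "kwargs": {
  "steps": [
    {"dp":[0,0,0],"turn":[0,0,0],"claw":0},
    {"dp":[0,0,0],"turn":[0,0,0],"claw":0},
    {"dp":[0,0,0],"turn":[0,0,0],"claw":0},
    {"dp":[0,0,0],"turn":[0,0,0],"claw":0},
    {"dp":[0,0,0],"turn":[0,0,0],"claw":0},
    {"dp":[0,0,0],"turn":[0,0,0],"claw":0}
  ]
}}

```text
t: 4.9
ee_pos: [547.3, 325.7, 63.3]
orientation: [-1.355, -0.953, 0.944]
ft_force: [-0.5, -0.8, 3.5]
width: 27.4
```

```bash

python3 - <<'E'
from h import *
st((546,325,61),70)
d=grab('side');save(d,'s6.png',(150,220,300,380),4)
E
```

```text
t 4.9 ee [547.3 325.7  63.3] jaw 69.98 y [ 0.005  0.002 -1.   ] F [-0.5 -0.8  3.5] w 27.4 q [ 0.52  0.64  1.69 -0.    0.8  -0.7 ]
dp [-0.016 -0.009 -0.029]
turn [-0.0007  0.0016  0.0001]
```

View pics/s6.png

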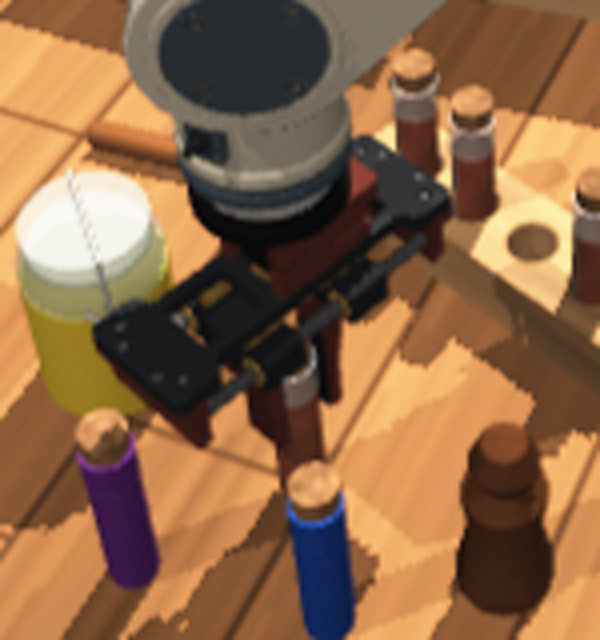

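Call:
{"fn": "jog_arm", "kwargs": {
  "steps": [
    {"dp":[0,0,0.15],"turn":[0,0,0],"claw":0},
    {"dp":[0,0,0.4],"turn":[0,0,0],"claw":0},
    {"dp":[0,0,0.7],"turn":[0,0,0],"claw":0},
    {"dp":[0,0,1],"turn":[0,0,0],"claw":0},
    {"dp":[0,0,1],"turn":[0,0,0],"claw":0}
  ]
}}

```text
t: 5.37
ee_pos: [549.8, 327.2, 148.8]
orientation: [-1.356, -0.959, 0.938]
ft_force: [0.3, 0.8, 0.2]
width: 27.3
```

Call:
{"fn": "jog_arm", "kwargs": {
  "steps": [
    {"dp":[0,0,0.3],"turn":[0,0,0],"claw":0},
    {"dp":[0,0,0.6],"turn":[0,0,0],"claw":0},
    {"dp":[0,0,0.95],"turn":[0,0,0],"claw":0},
    {"dp":[0,0,0.95],"turn":[0,0,0],"claw":0}
  ]
}}

```text
t: 5.7
ee_pos: [552.2, 328.6, 230.4]
orientation: [-1.357, -0.966, 0.931]
ft_force: [-0.0, 0.8, -0.3]
width: 27.1
```

Call:
{"fn": "jog_arm", "kwargs": {
  "steps": [
    {"dp":[-0.09,-0.25,0],"turn":[0,0,0],"claw":0},
    {"dp":[-0.18,-0.5,0],"turn":[0,0,0],"claw":0},
    {"dp":[-0.28,-0.72,0],"turn":[0,0,0],"claw":0}
  ]
}}

```text
t: 5.95
ee_pos: [529.1, 270.2, 230.0]
orientation: [-1.357, -0.966, 0.932]
ft_force: [-0.1, 1.3, -1.3]
width: 27.4
```

Call:
{"fn": "jog_arm", "kwargs": {
  "steps": [
    {"dp":[-0.09,-0.25,0],"turn":[0,0,0],"claw":0},
    {"dp":[-0.18,-0.5,0],"turn":[0,0,0],"claw":0},
    {"dp":[-0.28,-0.72,0],"turn":[0,0,0],"claw":0}
  ]
}}

```text
t: 6.2
ee_pos: [505.6, 211.2, 229.0]
orientation: [-1.356, -0.965, 0.933]
ft_force: [0.3, 0.0, -1.5]
width: 27.6
```

Call:
{"fn": "jog_arm", "kwargs": {
  "steps": [
    {"dp":[-0.09,-0.25,0],"turn":[0,0,0],"claw":0},
    {"dp":[-0.18,-0.5,0],"turn":[0,0,0],"claw":0},
    {"dp":[-0.26,-0.65,0],"turn":[0,0,0],"claw":0},
    {"dp":[-0.26,-0.65,0],"turn":[0,0,0],"claw":0}
  ]
}}

```text
t: 6.53
ee_pos: [483.1, 157.3, 228.3]
orientation: [-1.357, -0.961, 0.933]
ft_force: [0.1, 0.1, -0.7]
width: 27.2
```

```bash

python3 - <<'E'
from h import *
st((480.6,152.5,180),70)
d=grab('side');save(d,'s7.png',(200,160,350,320),4)
d=grab('top');save(d,'t7.png',(170,140,320,270),4)
E
```

```text
t 6.53 ee [483.1 157.3 228.3] jaw 69.92 y [ 0.015  0.008 -1.   ] F [ 0.1  0.1 -0.7] w 27.2 q [ 0.29  0.24  1.89  0.    1.   -0.93]
dp [-0.031 -0.06  -0.604]
turn [-0.0027  0.0048  0.0005]
```

View pics/s7.png

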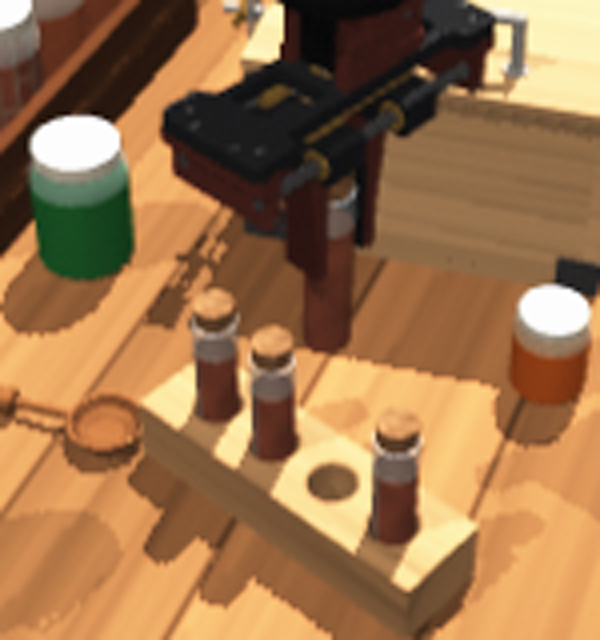

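View pics/t7.png

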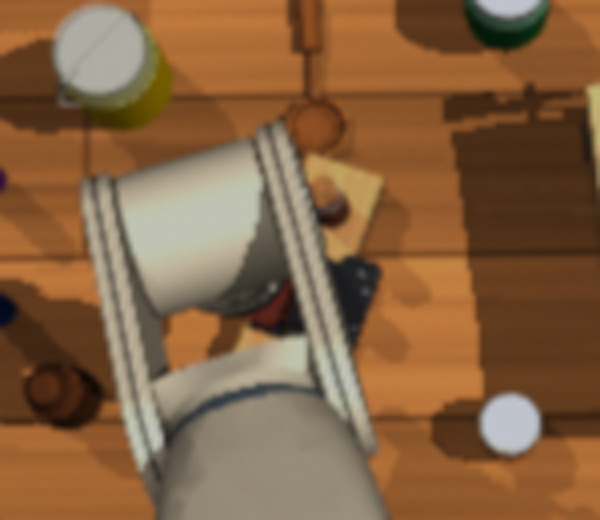

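Call:
{"fn": "jog_arm", "kwargs": {
  "steps": [
    {"dp":[-0.03,-0.06,-0.2],"turn":[-0.0027,0.0048,0.0005],"claw":0},
    {"dp":[-0.03,-0.06,-0.5],"turn":[-0.0027,0.0048,0.0005],"claw":0},
    {"dp":[-0.03,-0.06,-0.8],"turn":[-0.0027,0.0048,0.0005],"claw":0},
    {"dp":[-0.03,-0.06,-1],"turn":[-0.0027,0.0048,0.0005],"claw":0},
    {"dp":[-0.03,-0.06,-1],"turn":[-0.0027,0.0048,0.0005],"claw":0}
  ]
}}

```text
t: 7.05
ee_pos: [480.2, 154.3, 144.7]
orientation: [-1.352, -0.946, 0.953]
ft_force: [-0.0, -0.6, -1.5]
width: 27.5
```

```bash

python3 - <<'E'
from h import *
st((480.6,152.5,120),70)
E
```

```text
t 7.05 ee [480.2 154.3 144.7] jaw 70.1 y [-0.005 -0.001 -1.   ] F [-0.  -0.6 -1.5] w 27.5 q [ 0.29  0.36  1.95  0.    0.84 -0.94]
dp [ 0.006 -0.023 -0.309]
turn [ 0.0003 -0.0015 -0.0005]
```

Call:
{"fn": "jog_arm", "kwargs": {
  "steps": [
    {"dp":[0.005,-0.02,-0.15],"turn":[0.0003,-0.001,-0.0005],"claw":0},
    {"dp":[0.005,-0.02,-0.27],"turn":[0.0003,-0.001,-0.0005],"claw":0},
    {"dp":[0.005,-0.02,-0.27],"turn":[0.0003,-0.001,-0.0005],"claw":0},
    {"dp":[0.005,-0.02,-0.27],"turn":[0.0003,-0.001,-0.0005],"claw":0}
  ]
}}

```text
t: 7.38
ee_pos: [480.5, 153.0, 122.9]
orientation: [-1.353, -0.947, 0.95]
ft_force: [-0.4, 0.7, -0.6]
width: 27.6
```

```bash

python3 - <<'E'
from h import *
o=st((480.6,152.5,120),70)
d=grab('side');save(d,'s8.png',(235,215,325,305),7)
d=grab('top');save(d,'t8.png',(190,160,310,260),5)
E
```

```text
t 7.38 ee [480.5 153.  122.9] jaw 70.03 y [-0.003 -0.    -1.   ] F [-0.4  0.7 -0.6] w 27.6 q [ 0.28  0.4   1.96  0.    0.78 -0.94]
dp [ 0.001 -0.006 -0.037]
turn [ 0.0001 -0.0008 -0.0001]
```

View pics/s8.png

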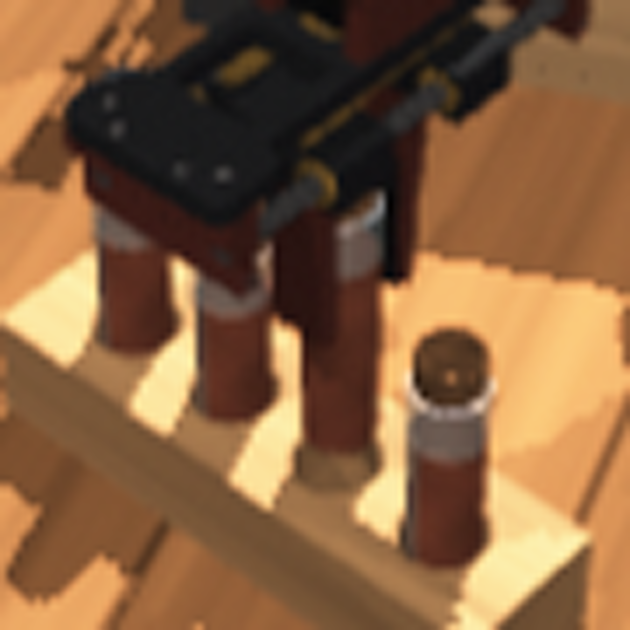

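View pics/t8.png

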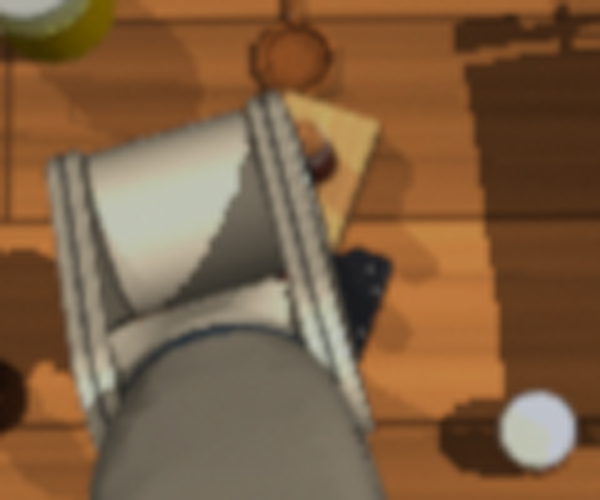

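```bash
cat >> h.py <<'E'
def overlay(d,name,box,s,curves):
    u0,v0,u1,v1=box
    im=cv2.cvtColor(d['img'],cv2.COLOR_RGB2BGR)[v0:v1,u0:u1]; im=cv2.resize(im,None,fx=s,fy=s,interpolation=cv2.INTER_CUBIC)
    for P,c in curves:
        q=np.array([(proj(d,p)-[u0,v0]+0.5)*s for p in P]).round().astype(np.int32); cv2.polylines(im,[q],False,c,1,cv2.LINE_AA)
    cv2.imwrite('pics/'+name,im)
def circ(x,y,z,r): 
    a=np.linspace(0,2*np.pi,60); return np.c_[x+r*np.cos(a),y+r*np.sin(a),0*a+z]
E
python3 - <<'E'
from h import *
d=load('side'); C=[]
for x,y in((480.4,154),): 
    C+=[(circ(x,y,45,15.5),(255,255,0)),(circ(x,y,60.4,14),(0,255,0)),(circ(x,y,60.4+106,14),(0,255,0))]
# neighbours model
ux=np.array([.9397,-.342]); h=np.array([480.4,154])
for k in(-48,48,96):
    q=h+ux*k; C+=[(circ(q[0],q[1],45,14),(255,0,255)),(circ(q[0],q[1],130,12.5),(255,0,255))]
overlay(d,'s8o.png',(235,215,325,305),7,C)
E
```

```text
(no output)
```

View pics/s8o.png

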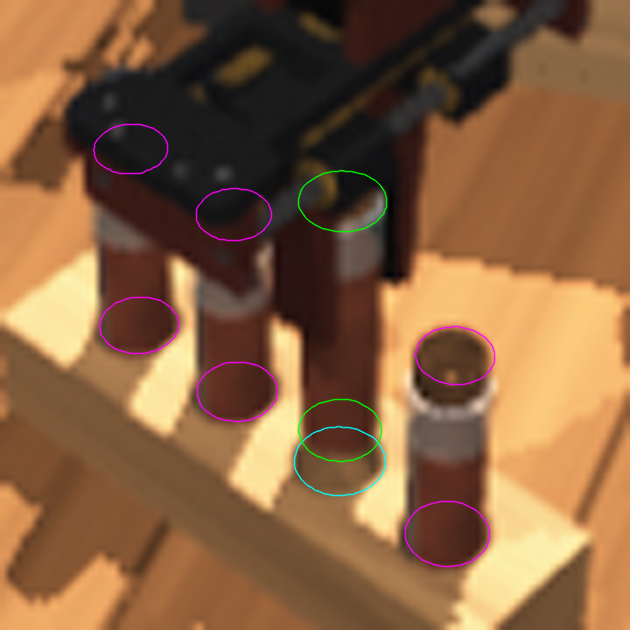

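Call:
{"fn": "jog_arm", "kwargs": {
  "steps": [
    {"dp":[0,0,-0.06],"turn":[0,-0.0008,0],"claw":0},
    {"dp":[0,0,-0.12],"turn":[0,-0.0008,0],"claw":0},
    {"dp":[0,0,-0.18],"turn":[0,-0.0008,0],"claw":0},
    {"dp":[0,0,-0.24],"turn":[0,-0.0008,0],"claw":0},
    {"dp":[0,0,-0.27],"turn":[0,-0.0008,0],"claw":0},
    {"dp":[0,0,-0.27],"turn":[0,-0.0008,0],"claw":0}
  ]
}}

```text
t: 7.98
ee_pos: [480.7, 152.9, 101.4]
orientation: [-1.355, -0.949, 0.948]
ft_force: [-0.5, 1.0, -0.7]
width: 27.4
```

```bash

python3 - <<'E'
from h import *
o=st((480.5,153,72.5),70)
d=grab('side');save(d,'s9.png',(235,215,325,305),7)
E
```

```text
t 7.98 ee [480.7 152.9 101.4] jaw 70.02 y [ 0.001 -0.    -1.   ] F [-0.5  1.  -0.7] w 27.4 q [ 0.28  0.43  1.97 -0.    0.73 -0.94]
dp [-0.002  0.001 -0.362]
turn [ 0.      0.0002 -0.0001]
```

View pics/s9.png

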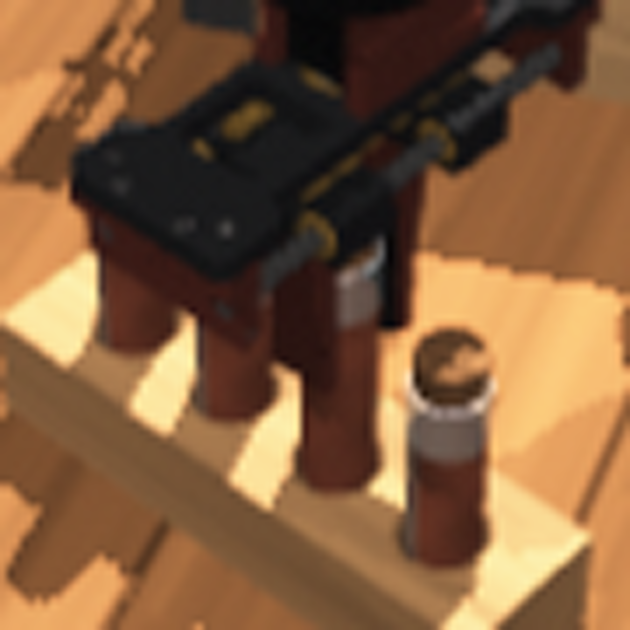

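Call:
{"fn": "jog_arm", "kwargs": {
  "steps": [
    {"dp":[0,0,-0.06],"turn":[0,0,0],"claw":0},
    {"dp":[0,0,-0.12],"turn":[0,0,0],"claw":0},
    {"dp":[0,0,-0.18],"turn":[0,0,0],"claw":0},
    {"dp":[0,0,-0.24],"turn":[0,0,0],"claw":0},
    {"dp":[0,0,-0.3],"turn":[0,0,0],"claw":0},
    {"dp":[0,0,-0.33],"turn":[0,0,0],"claw":0},
    {"dp":[0,0,-0.33],"turn":[0,0,0],"claw":0}
  ]
}}

```text
t: 8.62
ee_pos: [480.4, 152.8, 74.6]
orientation: [-1.354, -0.948, 0.949]
ft_force: [-0.5, 0.6, -1.4]
width: 27.3
```

```bash

python3 - <<'E'
from h import *
o=st((480.5,153,72.5),70)
d=grab('side');save(d,'s10.png',(235,215,325,305),7)
E
```

```text
t 8.62 ee [480.4 152.8  74.6] jaw 70.01 y [-0. -0. -1.] F [-0.5  0.6 -1.4] w 27.3 q [ 0.28  0.48  1.98 -0.    0.68 -0.94]
dp [ 0.001  0.002 -0.026]
turn [ 0.0001 -0.0001 -0.0001]
```

View pics/s10.png

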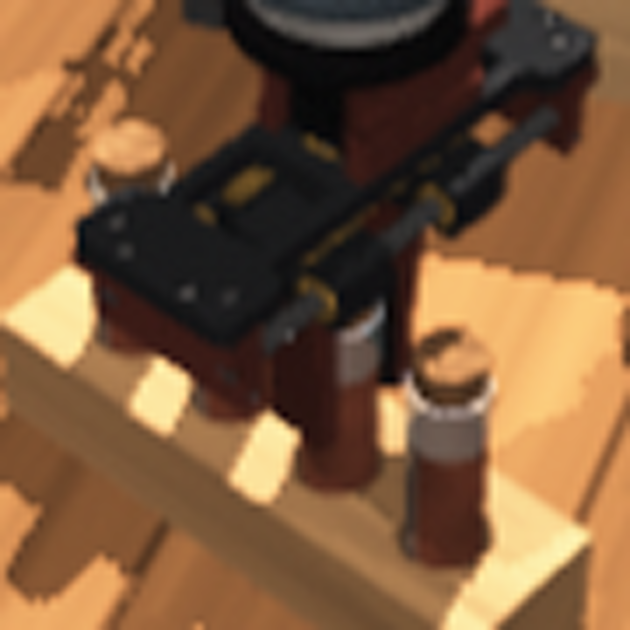

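Call:
{"fn": "jog_arm", "kwargs": {
  "steps": [
    {"dp":[0,0,-0.02],"turn":[0,0,0],"claw":0},
    {"dp":[0,0,-0.025],"turn":[0,0,0],"claw":0},
    {"dp":[0,0,-0.03],"turn":[0,0,0],"claw":0}
  ]
}}

```text
t: 8.92
ee_pos: [481.0, 153.0, 73.3]
orientation: [-1.355, -0.949, 0.948]
ft_force: [-2.6, -1.0, 11.9]
width: 27.5
```

Call:
{"fn": "jog_arm", "kwargs": {
  "steps": [
    {"dp":[0,0,0.01],"turn":[0,0,0],"claw":0.65},
    {"dp":[0,0,0.01],"turn":[0,0,0],"claw":0.65},
    {"dp":[0,0,0.01],"turn":[0,0,0],"claw":0.65},
    {"dp":[0,0,0.01],"turn":[0,0,0],"claw":0.65},
    {"dp":[0,0,0.01],"turn":[0,0,0],"claw":0.65}
  ]
}}

```text
t: 9.33
ee_pos: [481.0, 153.0, 74.0]
orientation: [-1.355, -0.949, 0.948]
ft_force: [0.0, -0.8, -0.5]
width: 55.6
```

```bash

python3 - <<'E'
from h import *
o=st((480.5,153,72.5),70)
d=grab('side');save(d,'s11.png',(235,215,325,305),7)
E
```

```text
t 9.33 ee [481. 153.  74.] jaw 70.02 y [ 0.001 -0.    -1.   ] F [ 0.  -0.8 -0.5] w 55.6 q [ 0.28  0.48  1.98 -0.    0.67 -0.94]
dp [-0.006  0.    -0.019]
turn [ 0.      0.0003 -0.0001]
```

View pics/s11.png

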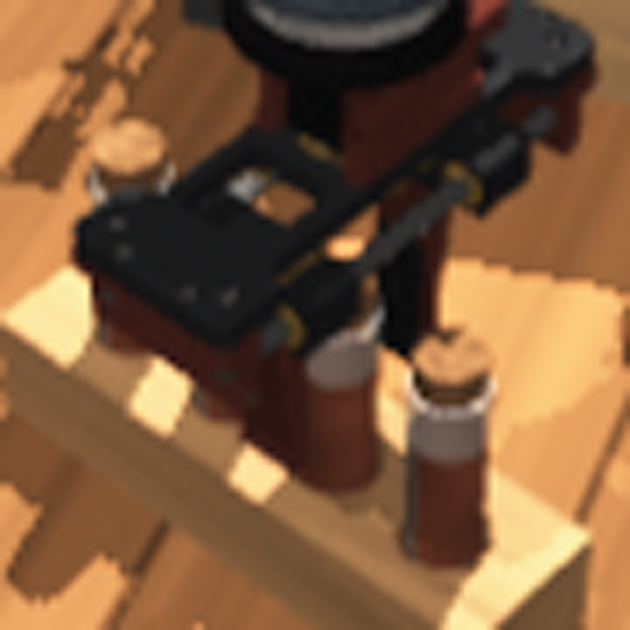

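Call:
{"fn": "jog_arm", "kwargs": {
  "steps": [
    {"dp":[0,0,0.2],"turn":[0,0,0],"claw":0.65},
    {"dp":[0,0,0.45],"turn":[0,0,0],"claw":0.65},
    {"dp":[0,0,0.7],"turn":[0,0,0],"claw":0.65},
    {"dp":[0,0,1],"turn":[0,0,0],"claw":0.65}
  ]
}}

```text
t: 9.72
ee_pos: [480.2, 152.7, 154.1]
orientation: [-1.354, -0.948, 0.95]
ft_force: [0.2, -0.4, -0.2]
width: 57.1
```

Call:
{"fn": "jog_arm", "kwargs": {
  "steps": [
    {"dp":[0,0,0.5],"turn":[0,0,0],"claw":0.65},
    {"dp":[0,0,1],"turn":[0,0,0],"claw":0.65},
    {"dp":[0,0,1],"turn":[0,0,0],"claw":0.65}
  ]
}}

```text
t: 9.97
ee_pos: [484.1, 153.9, 241.1]
orientation: [-1.358, -0.957, 0.941]
ft_force: [1.1, -0.0, 0.3]
width: 57.1
```

Call:
{"fn": "jog_arm", "kwargs": {
  "steps": [
    {"dp":[0,-0.4,0.5],"turn":[0,0,0.02],"claw":0.65},
    {"dp":[0.1,-0.9,0.5],"turn":[0,0,0.036],"claw":0.65},
    {"dp":[0.1,-0.9,0.5],"turn":[0,0,0.036],"claw":0.65}
  ]
}}

```text
t: 10.22
ee_pos: [493.9, 79.1, 283.6]
orientation: [-1.318, -1.048, 1.025]
ft_force: [0.6, -0.6, 1.1]
width: 57.2
```

Call:
{"fn": "jog_arm", "kwargs": {
  "steps": [
    {"dp":[0,-0.4,0],"turn":[0,0,0.02],"claw":0.65},
    {"dp":[0.1,-0.9,0],"turn":[0,0,0.036],"claw":0.65},
    {"dp":[0.1,-0.9,0],"turn":[0,0,0.036],"claw":0.65}
  ]
}}

```text
t: 10.47
ee_pos: [502.4, 2.3, 283.0]
orientation: [-1.273, -1.13, 1.109]
ft_force: [-0.5, -0.1, 0.6]
width: 57.2
```

Call:
{"fn": "jog_arm", "kwargs": {
  "steps": [
    {"dp":[0,-0.4,0],"turn":[0,0,0.02],"claw":0.65},
    {"dp":[0.1,-0.9,0],"turn":[0,0,0.036],"claw":0.65},
    {"dp":[0.1,-0.9,0],"turn":[0,0,0.036],"claw":0.65}
  ]
}}

```text
t: 10.72
ee_pos: [511.1, -74.0, 282.3]
orientation: [-1.223, -1.212, 1.191]
ft_force: [1.3, 0.7, -0.0]
width: 56.9
```

```bash

python3 - <<'E'
from h import *
o=st((517,-130.5,240),96.1)
d=grab('side');save(d,'s12.png')
d=grab('top');save(d,'t12.png',(170,100,420,270),3)
E
```

```text
t 10.72 ee [511.1 -74.  282.3] jaw 89.32 y [ 0.014  0.003 -1.   ] F [ 1.3  0.7 -0. ] w 56.9 q [-0.17  0.19  1.82  0.01  1.12 -1.73]
dp [ 0.074 -0.706 -0.529]
turn [-0.0012  0.0045  0.0377]
```

View pics/s12.png

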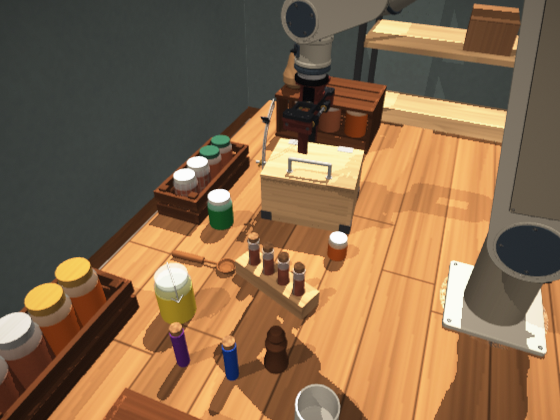

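View pics/t12.png

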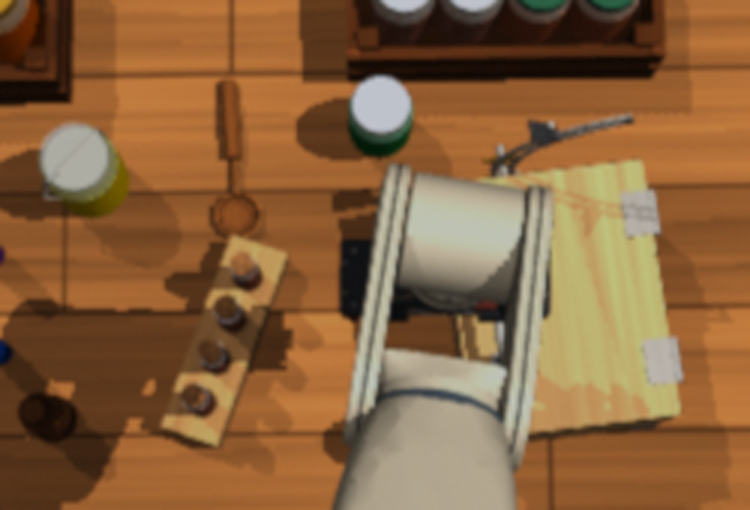

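Call:
{"fn": "jog_arm", "kwargs": {
  "steps": [
    {"dp":[0.04,-0.3,0],"turn":[-0.0012,0.0045,0.0377],"claw":0.65},
    {"dp":[0.074,-0.706,-0.2],"turn":[-0.0012,0.0045,0.0377],"claw":0.65},
    {"dp":[0.074,-0.706,-0.5],"turn":[-0.0012,0.0045,0.0377],"claw":0.65},
    {"dp":[0.074,-0.706,-0.53],"turn":[-0.0012,0.0045,0.0377],"claw":0.65},
    {"dp":[0.074,-0.706,-0.53],"turn":[-0.0012,0.0045,0.0377],"claw":0.65}
  ]
}}

```text
t: 11.23
ee_pos: [514.7, -125.0, 238.0]
orientation: [-1.151, -1.283, 1.285]
ft_force: [-0.4, 1.2, 1.2]
width: 56.9
```

```bash
cat >> h.py <<'E'
A=0.108
def W(O,p): # lid frame (x,y,z rel hinge) -> world
    c,s=np.cos(A),np.sin(A); return np.array([O[0]+c*p[0]-s*p[1],O[1]+s*p[0]+c*p[1],156+p[2]])
def arc(O,r,x=139.5,a0=0,a1=1.3): return [W(O,(x,r*np.cos(a),r*np.sin(a))) for a in np.linspace(a0,a1,40)]
def rad(O,a,r0,r1,x=139.5): return [W(O,(x,r*np.cos(a),r*np.sin(a))) for r in(r0,r1)]
E
python3 - <<'E'
from h import *
o=st((517,-130.5,240),96.1)
for n,O,b,s in(('side',(536.3,-298.6),(235,85,335,185),7),('top',(536,-301.5),(315,130,405,190),8)):
    d=grab(n); 
    box=[W(O,p) for p in((130,206,6),(-130,206,6),(-130,0,6),(130,0,6),(130,206,6))]
    C=[(arc(O,140),(0,255,0)),(box,(255,255,0))]+[(rad(O,a,0,190),(255,0,255)) for a in(0,)]+[(rad(O,a,125,185),(0,0,255)) for a in(.5,.6,.7,.8)]
    overlay(d,n+'idx.png',b,s,C); save(d,n+'idr.png',b,s); 
E
```

```text
t 11.23 ee [ 514.7 -125.   238. ] jaw 95.95 y [-0.006  0.004 -1.   ] F [-0.4  1.2  1.2] w 56.9 q [-0.26  0.27  1.82  0.    1.06 -1.94]
dp [ 0.028 -0.068  0.025]
turn [-0.0012 -0.0019  0.0008]
```

View pics/sideidx.png

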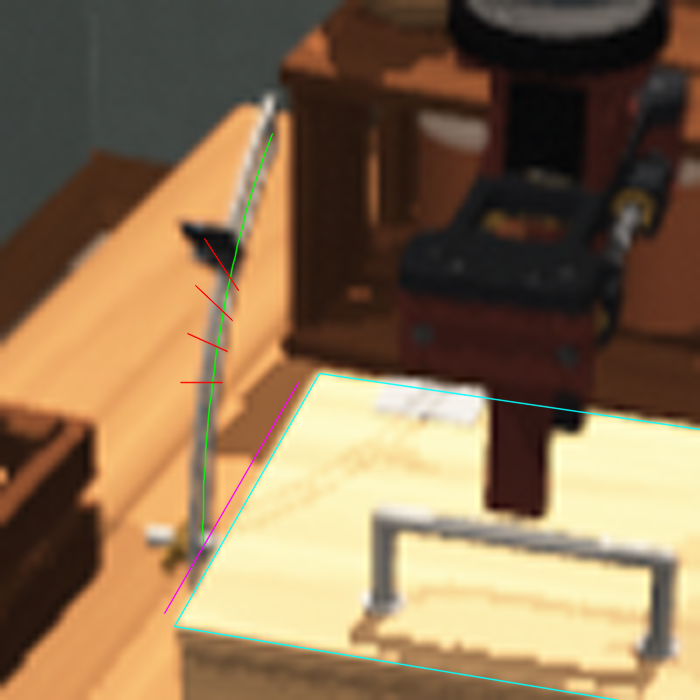

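View pics/topidx.png

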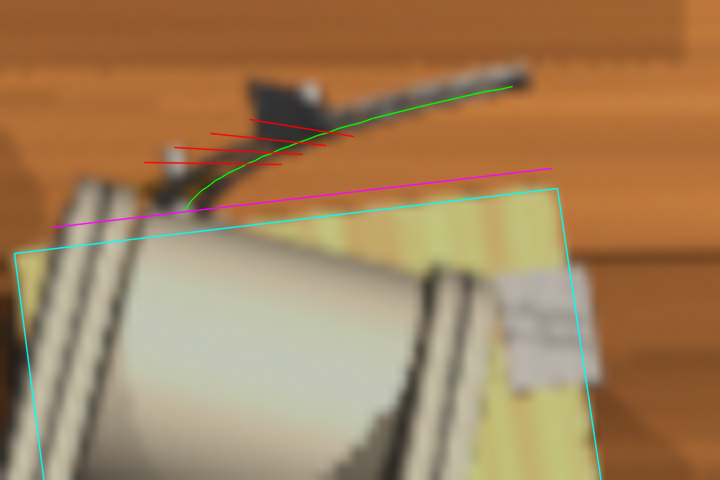

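View pics/sideidr.png

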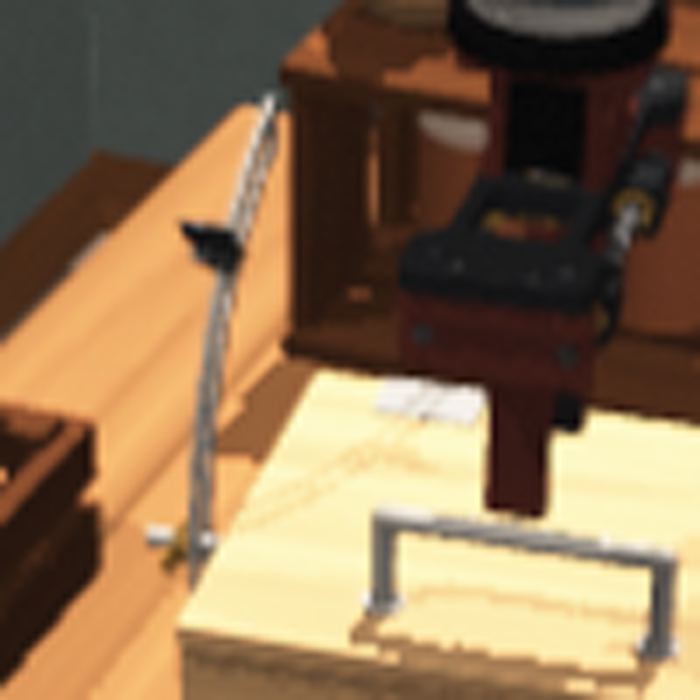

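```bash
python3 - <<'E'
from h import *
c,s=np.cos(A),np.sin(A)
for n,O,b in(('side',(536.3,-298.6),(258,112,275,128)),('top',(536,-301.5),(343,137,362,152))):
    d=load(n); out=[]
    for v in range(b[1],b[3]):
        for u in range(b[0],b[2]):
            if d['range_z'][v,u]<=0: continue
            w=dep(d,u,v)-[O[0],O[1],156]; x,y,z=c*w[0]+s*w[1],-s*w[0]+c*w[1],w[2]
            if 110<x<190 and 100<np.hypot(y,z)<210: out.append((u,v,x,y,z,np.hypot(y,z),np.arctan2(z,y),d['img'][v,u].sum()))
    out=np.array(out); print(n,len(out))
    for r in out: print(*r[:2].astype(int),*r[2:6].round(1),r[6].round(3),int(r[7]))
E
```

```text
side 85
269 112 139.6 80.0 128.8 151.6 1.015 556
271 112 140.0 60.0 119.3 133.6 1.105 497
268 113 141.1 84.8 127.8 153.4 0.985 570
269 113 138.9 82.4 127.0 151.4 0.995 456
270 113 142.7 60.8 116.2 131.2 1.089 459
271 113 139.0 63.1 117.9 133.7 1.079 471
268 114 141.2 84.6 124.7 150.7 0.975 588
269 114 139.2 81.7 123.6 148.2 0.987 396
270 114 141.0 66.3 116.0 133.6 1.051 450
271 114 139.6 61.4 113.9 129.4 1.076 403
268 115 141.5 83.7 121.2 147.3 0.966 521
269 115 137.7 86.7 123.2 150.6 0.958 413
270 115 140.7 67.5 113.6 132.2 1.034 487
271 115 139.5 61.8 111.0 127.0 1.063 426
260 116 151.4 123.9 136.1 184.1 0.832 443
261 116 148.0 125.7 137.4 186.3 0.83 397
262 116 145.5 124.7 137.3 185.5 0.834 443
263 116 142.3 125.9 138.4 187.1 0.832 489
264 116 141.1 120.7 136.0 181.8 0.845 457
265 116 136.6 125.9 139.2 187.7 0.835 460
268 116 140.4 87.2 120.0 148.3 0.942 472
270 116 138.7 74.1 113.9 135.9 0.994 525
261 117 149.3 121.8 132.4 179.9 0.827 134
262 117 146.4 122.1 133.0 180.5 0.828 185
263 117 142.8 124.6 134.7 183.5 0.824 273
264 117 139.2 126.7 136.3 186.1 0.822 228
265 117 138.1 121
[... 7564 characters left out ...]
.3 134.1 0.417 217
346 151 138.3 120.1 57.0 133.0 0.443 253
347 151 139.3 116.4 51.3 127.2 0.415 300
348 151 187.7 83.8 -158.7 179.5 -1.085 333
349 151 186.9 80.7 -157.2 176.7 -1.097 338
350 151 187.2 77.0 -160.2 177.8 -1.123 339
351 151 185.3 74.6 -153.8 170.9 -1.119 341
352 151 186.0 70.6 -158.2 173.2 -1.151 344
353 151 186.2 66.9 -161.0 174.4 -1.177 346
354 151 184.7 64.3 -156.2 168.9 -1.18 342
355 151 184.6 60.8 -157.7 169.0 -1.203 343
356 151 183.9 57.7 -156.3 166.7 -1.217 343
357 151 184.2 53.9 -159.5 168.3 -1.245 345
358 151 184.4 50.2 -162.1 169.7 -1.271 345
359 151 183.2 47.5 -158.6 165.5 -1.28 347
360 151 181.4 45.2 -152.3 158.8 -1.282 346
361 151 182.2 41.0 -157.9 163.1 -1.317 345
```

```bash
python3 - <<'E'
from h import *
c,s=np.cos(A),np.sin(A)
for n,O in(('side',(536.3,-298.6)),('top',(536,-301.5))):
    d=load(n); M=np.linalg.inv(d['camera_from_world']); v,u=np.mgrid[0:420,0:560]; z=d['range_z']
    P=np.stack([(u-d['cx'])/f(d)*z,(v-d['cy'])/f(d)*z,z],-1)@M[:3,:3].T+M[:3,3]; w=P-[O[0],O[1],156]
    x=c*w[...,0]+s*w[...,1]; y=-s*w[...,0]+c*w[...,1]; zz=w[...,2]
    m=(abs(x)<120)&(y>25)&(y<195)&(abs(zz-6)<8)&(z>0)
    k=np.linalg.lstsq(np.c_[x[m],y[m],np.ones(m.sum())],zz[m],rcond=None)[0]; print(n,m.sum(),k.round(4),np.median(zz[m]))
    mh=(abs(x)<60)&(y>140)&(y<195)&(zz>38)&(zz<60)
    print('handle',mh.sum(),np.median(y[mh]),np.percentile(zz[mh],[10,50,90]))
E
```

```text
side 2428 [ 1.000e-04 -7.000e-04  7.222e+00] 7.101183456666774
handle 178 170.42339621855882 [43.7009732  49.07132648 52.08295686]
top 1116 [-1.3000e-03 -4.0000e-04  5.6638e+00] 5.622731764056994
handle 18 169.139970135971 [46.94869523 49.413834   52.62617129]
```

Call:
{"fn": "jog_arm", "kwargs": {
  "steps": [
    {"dp":[0.025,-0.07,-0.05],"turn":[-0.001,-0.0015,0.001],"claw":0.65},
    {"dp":[0.025,-0.07,-0.2],"turn":[-0.001,-0.0015,0.001],"claw":0.65},
    {"dp":[0.025,-0.07,-0.2],"turn":[-0.001,-0.0015,0.001],"claw":0.65}
  ]
}}

```text
t: 11.58
ee_pos: [518.0, -130.3, 223.6]
orientation: [-1.158, -1.291, 1.289]
ft_force: [-0.3, -0.7, -1.1]
width: 57.2
```

```bash
python3 - <<'E'
from h import *
o=st((516.5,-130.5,183),96.1)
d=grab('side');save(d,'s13.png',(255,115,375,205),6)
E
```

```text
t 11.58 ee [ 518.  -130.3  223.6] jaw 96.25 y [ 0.002 -0.001 -1.   ] F [-0.3 -0.7 -1.1] w 57.2 q [-0.27  0.29  1.83 -0.    1.02 -1.95]
dp [-0.019 -0.002 -0.507]
turn [ 0.0002  0.0008 -0.0009]
```

View pics/s13.png

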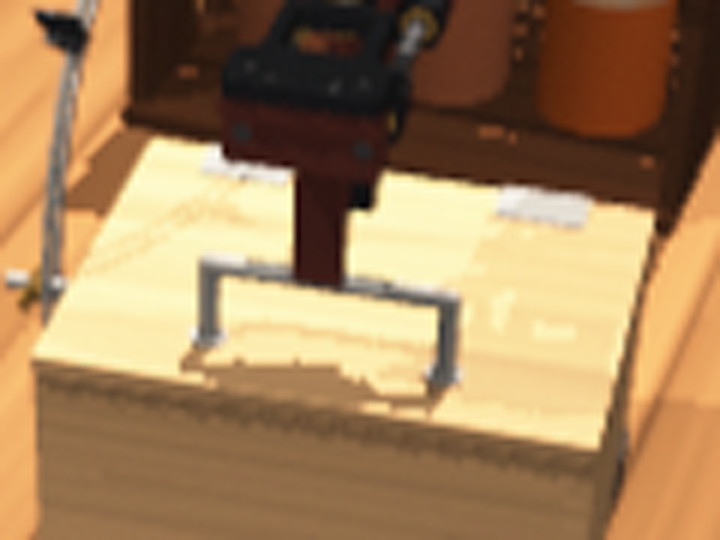

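Call:
{"fn": "jog_arm", "kwargs": {
  "steps": [
    {"dp":[-0.015,0,-0.12],"turn":[0,0,0],"claw":0.65},
    {"dp":[-0.015,0,-0.24],"turn":[0,0,0],"claw":0.65},
    {"dp":[-0.015,0,-0.36],"turn":[0,0,0],"claw":0.65},
    {"dp":[-0.015,0,-0.48],"turn":[0,0,0],"claw":0.65},
    {"dp":[-0.015,0,-0.5],"turn":[0,0,0],"claw":0.65},
    {"dp":[-0.015,0,-0.5],"turn":[0,0,0],"claw":0.65}
  ]
}}

```text
t: 12.13
ee_pos: [516.3, -130.3, 183.0]
orientation: [-1.156, -1.289, 1.289]
ft_force: [0.2, -0.2, -0.7]
width: 57.6
```

```bash
python3 - <<'E'
from h import *
o=st((516.5,-130.5,183),96.1)
d=grab('side');save(d,'s14.png',(255,115,375,205),6)
E
```

```text
t 12.13 ee [ 516.3 -130.3  183. ] jaw 96.24 y [ 0. -0. -1.] F [ 0.2 -0.2 -0.7] w 57.6 q [-0.27  0.34  1.87  0.    0.93 -1.95]
dp [ 0.003 -0.003  0.   ]
turn [ 0.      0.0001 -0.0008]
```

View pics/s14.png

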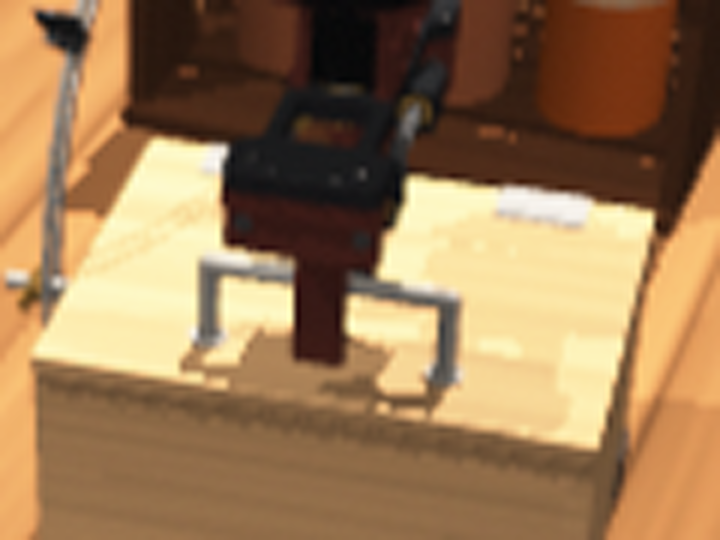

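Fingers straddle the bar (native ≈ 308,162). Close, then check.

Call:
{"fn": "jog_arm", "kwargs": {
  "steps": [
    {"dp":[0,0,0],"turn":[0,0,0],"claw":0},
    {"dp":[0,0,0],"turn":[0,0,0],"claw":0},
    {"dp":[0,0,0],"turn":[0,0,0],"claw":0},
    {"dp":[0,0,0],"turn":[0,0,0],"claw":0},
    {"dp":[0,0,0],"turn":[0,0,0],"claw":0},
    {"dp":[0,0,0],"turn":[0,0,0],"claw":0},
    {"dp":[0,0,0],"turn":[0,0,0],"claw":0},
    {"dp":[0,0,0],"turn":[0,0,0],"claw":0}
  ]
}}

```text
t: 12.85
ee_pos: [517.0, -132.5, 183.8]
orientation: [-1.16, -1.289, 1.293]
ft_force: [0.2, -9.1, -1.3]
width: 9.1
```

```bash
python3 - <<'E'
from h import *
o=st((516.5,-130.5,183),96.1)
p=o['ee_pos']; th0=np.arctan2(46,170); r=np.hypot(46,170)
c,s=np.cos(A),np.sin(A)
for th in(.1,.2,.3,.4,.5,.6,.7,.8,.825):
    dy=r*np.cos(th0+th)-170; dz=r*np.sin(th0+th)-46
    print(th,'mm',np.round([-s*dy,c*dy,dz],1),'u',np.round(np.array([-s*dy,c*dy,dz])/80,3))
E
```

```text
t 12.85 ee [ 517.  -132.5  183.8] jaw 96.33 y [ 0.002 -0.005 -1.   ] F [ 0.2 -9.1 -1.3] w 9.1 q [-0.27  0.34  1.86 -0.    0.93 -1.95]
dp [-0.007  0.025 -0.01 ]
turn [ 0.0015  0.0008 -0.0013]
0.1 mm [ 0.6 -5.4 16.7] u [ 0.007 -0.068  0.209]
0.2 mm [  1.4 -12.5  32.9] u [ 0.017 -0.156  0.411]
0.3 mm [  2.3 -21.1  48.2] u [ 0.029 -0.263  0.602]
0.4 mm [  3.4 -31.2  62.6] u [ 0.042 -0.389  0.782]
0.5 mm [  4.6 -42.6  75.9] u [ 0.058 -0.533  0.948]
0.6 mm [  6.  -55.3  88. ] u [ 0.075 -0.692  1.099]
0.7 mm [  7.5 -69.2  98.7] u [ 0.094 -0.865  1.234]
0.8 mm [  9.1 -84.1 108. ] u [ 0.114 -1.051  1.35 ]
0.825 mm [  9.5 -87.9 110.1] u [ 0.119 -1.099  1.376]
```

Call:
{"fn": "jog_arm", "kwargs": {
  "steps": [
    {"dp":[0.003,-0.03,0.1],"turn":[0,0,0],"claw":0},
    {"dp":[0.007,-0.07,0.209],"turn":[0,0,0],"claw":0},
    {"dp":[0.012,-0.11,0.31],"turn":[0,0,0],"claw":0},
    {"dp":[0.017,-0.156,0.411],"turn":[0,0,0],"claw":0},
    {"dp":[0.023,-0.21,0.51],"turn":[0,0,0],"claw":0},
    {"dp":[0.029,-0.263,0.602],"turn":[0,0,0],"claw":0},
    {"dp":[0.029,-0.263,0.602],"turn":[0,0,0],"claw":0}
  ]
}}

```text
t: 13.43
ee_pos: [519.4, -153.9, 233.6]
orientation: [-1.16, -1.289, 1.292]
ft_force: [0.1, 6.3, 0.3]
width: 9.1
```

```bash
python3 - <<'E'
from h import *
o=st(None,96.1); print(o['moment'].round(2))
d=grab('side');save(d,'s15.png',(235,85,375,205),5)
E
```

```text
t 13.43 ee [ 519.4 -153.9  233.6] jaw 96.3 y [ 0.003 -0.004 -1.   ] F [0.1 6.3 0.3] w 9.1 q [-0.31  0.29  1.81 -0.    1.04 -1.99]
turn [ 0.0014  0.0009 -0.0011]
[ 1.26 -0.04 -0.03]
```

View pics/s15.png

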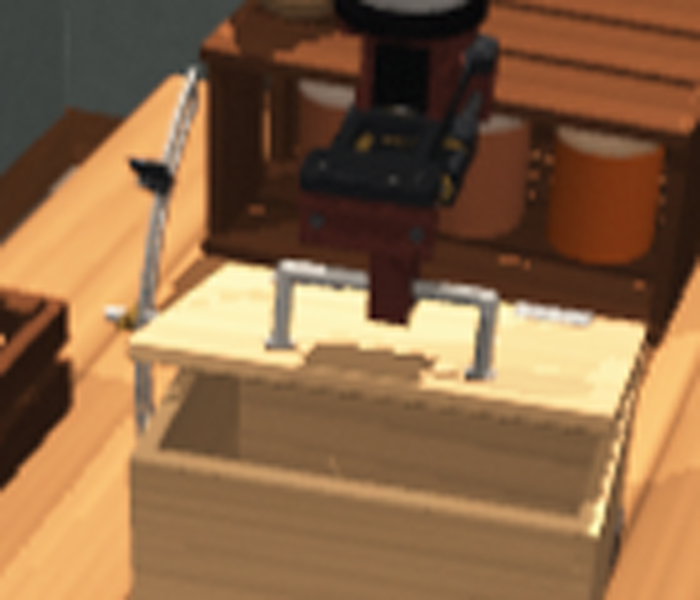

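Call:
{"fn": "jog_arm", "kwargs": {
  "steps": [
    {"dp":[0.006,-0.06,0.09],"turn":[0,0,0],"claw":0},
    {"dp":[0.013,-0.122,0.18],"turn":[0,0,0],"claw":0},
    {"dp":[0.02,-0.19,0.263],"turn":[0,0,0],"claw":0},
    {"dp":[0.029,-0.265,0.346],"turn":[0,0,0],"claw":0},
    {"dp":[0.037,-0.345,0.422],"turn":[0,0,0],"claw":0},
    {"dp":[0.046,-0.424,0.497],"turn":[0,0,0],"claw":0},
    {"dp":[0.055,-0.51,0.565],"turn":[0,0,0],"claw":0},
    {"dp":[0.065,-0.597,0.632],"turn":[0,0,0],"claw":0},
    {"dp":[0.065,-0.597,0.632],"turn":[0,0,0],"claw":0}
  ]
}}

```text
t: 14.23
ee_pos: [524.8, -201.9, 285.7]
orientation: [-1.161, -1.29, 1.29]
ft_force: [-1.2, 8.7, 6.7]
width: 9.0
```

```bash
cat >> h.py <<'E'
def lid(n,lo=0.2,hi=1.1):
    O={'side':(536.3,-298.6),'top':(536,-301.5)}[n]; c,s=np.cos(A),np.sin(A)
    d=load(n); M=np.linalg.inv(d['camera_from_world']); v,u=np.mgrid[0:420,0:560]; z=d['range_z']
    P=np.stack([(u-d['cx'])/f(d)*z,(v-d['cy'])/f(d)*z,z],-1)@M[:3,:3].T+M[:3,3]; w=P-[O[0],O[1],156]
    x=c*w[...,0]+s*w[...,1]; y=-s*w[...,0]+c*w[...,1]; zz=w[...,2]
    if n=='side': zz=zz-1.15
    else: zz=zz+.35
    th=.5
    a=np.linspace(lo,hi,181); best=0
    m0=(abs(x)<125)&(z>0)
    for t in a:
        Y=y*np.cos(t)+zz*np.sin(t); Z=-y*np.sin(t)+zz*np.cos(t)
        k=(m0&(Y>30)&(Y<195)&(abs(Z-6)<2)).sum()
        if k>best: best,th=k,t
    for i in range(3):
        Y=y*np.cos(th)+zz*np.sin(th); Z=-y*np.sin(th)+zz*np.cos(th)
        m=m0&(Y>30)&(Y<200)&(abs(Z-6)<5); k=np.polyfit(Y[m],Z[m],1); th+=k[0]
    print(n,'lid th slope',round(th,4),'offset',k.round(4),'mean-based',round(th-k[0]+np.median((Z[m]-6)/Y[m]),4),m.sum())
    # clip tongue
    r=np.hypot(y,zz); an=np.arctan2(zz,y); q=(z>0)&(x>130)&(x<150)&(r>166)&(r<183)&(an>.75)&(an<.9)&(d['img'].sum(-1)<200); print('  tongue',np.median(an[q]).round(4) if q.sum() else None,q.sum())
    # pin outer end / nut: x>147, r 130..150
    q=(z>0)&(x>143)&(x<175)&(r>128)&(r<152)&(an>-.15)&(an<1.2); 
    print('  pin',q.sum(),np.c_[u[q],v[q],x[q],r[q],an[q]].round(3)[:14].tolist())
E
python3 - <<'E'
from h import *
o=st(None,96.1); print(o['moment'].round(2))
d=grab('side');save(d,'s16.png',(235,85,375,205),5);lid('side')
d=grab('top');save(d,'t16.png',(290,120,410,240),5);lid('top')
E
```

```text
t 14.23 ee [ 524.8 -201.9  285.7] jaw 96.24 y [ 0.004 -0.004 -1.   ] F [-1.2  8.7  6.7] w 9.0 q [-0.39  0.26  1.71 -0.    1.16 -2.07]
turn [ 0.0012  0.0013 -0.0008]
[ 1.54  0.03 -0.01]Traceback (most recent call last):
  File "<stdin>", line 3, in <module>
  File "h.py", line 59, in lid
    m=m0&(Y>30)&(Y<200)&(abs(Z-6)<5); k=np.polyfit(Y[m],Z[m],1); th+=k[0]
                                        ~~~~~~~~~~^^^^^^^^^^^^^
    raise TypeError("expected non-empty vector for x")
TypeError: expected non-empty vector for x
```

View pics/s16.png

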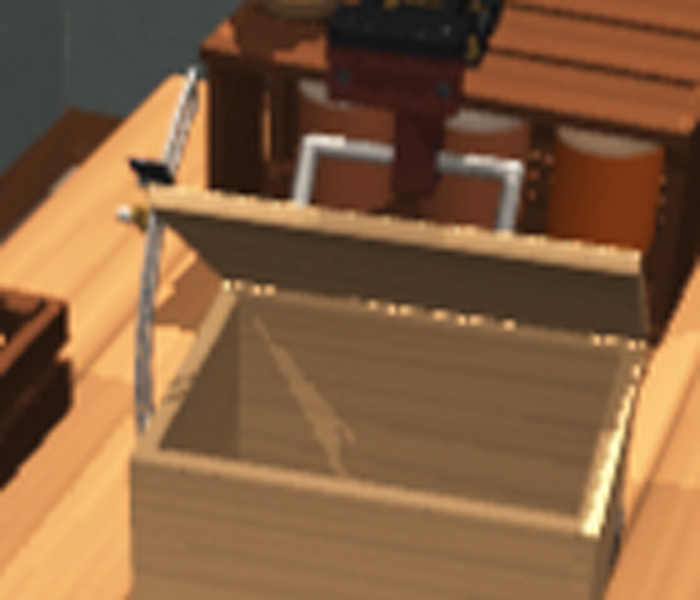

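```bash
sed -i 's/def lid(n,lo=0.2,hi=1.1):/def lid(n,lo=0.2,hi=1.1,h=None):\n    h=h or {"side":-6,"top":6}[n]/; s/abs(Z-6)/abs(Z-h)/g; s/Z\[m\]-6/Z[m]-h/' h.py
cat >> h.py <<'E'
def geo():
    o=ctrl.get_obs(); M=R.from_rotvec(o['orientation']).as_matrix(); b=o['ee_pos']-19*M[:,1]
    c,s=np.cos(A),np.sin(A); w=b-[536,-300,156]; y=-s*w[0]+c*w[1]; print('geo th',(np.arctan2(w[2],y)-np.arctan2(46,170)).round(4),'r',np.hypot(y,w[2]).round(1))
E
python3 - <<'E'
from h import *
lid('side')
d=grab('top');save(d,'t16.png',(290,120,410,240),5);lid('top');geo()
E
```

```text
side lid th slope 0.6989 offset [-0.     -3.8945] mean-based 0.7157 991
  tongue 0.8239 13
  pin 18 [[262.0, 120.0, 153.316, 151.393, 0.833], [262.0, 121.0, 152.694, 151.409, 0.814], [259.0, 126.0, 161.807, 139.855, 0.731], [260.0, 126.0, 159.042, 139.598, 0.735], [264.0, 126.0, 146.894, 142.337, 0.741], [259.0, 127.0, 161.049, 140.586, 0.71], [260.0, 127.0, 157.69, 142.305, 0.711], [263.0, 127.0, 147.327, 148.659, 0.71], [264.0, 127.0, 144.411, 149.014, 0.712], [259.0, 128.0, 161.529, 137.274, 0.695], [260.0, 128.0, 157.35, 141.708, 0.692], [261.0, 128.0, 154.842, 140.594, 0.696], [263.0, 128.0, 146.779, 148.781, 0.692], [264.0, 128.0, 144.323, 147.54, 0.696]]
top lid th slope 0.6957 offset [-0.      6.2922] mean-based 0.6982 553
  tongue 0.8259 23
  pin 3 [[350.0, 140.0, 160.135, 144.995, 0.713], [351.0, 140.0, 160.507, 140.671, 0.713], [356.0, 143.0, 145.684, 145.94, 0.851]]
geo th 0.7144 r 178.4
```

View pics/t16.png

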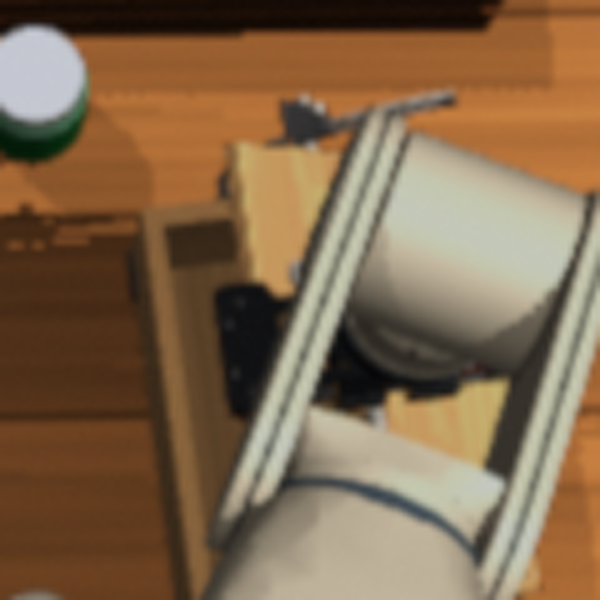

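Call:
{"fn": "jog_arm", "kwargs": {
  "steps": [
    {"dp":[0.005,-0.048,0.032],"turn":[0,0,0],"claw":0},
    {"dp":[0.01,-0.093,0.06],"turn":[0,0,0],"claw":0},
    {"dp":[0.015,-0.14,0.09],"turn":[0,0,0],"claw":0},
    {"dp":[0.022,-0.205,0.126],"turn":[0,0,0],"claw":0},
    {"dp":[0.022,-0.205,0.126],"turn":[0,0,0],"claw":0},
    {"dp":[0.022,-0.205,0.126],"turn":[0,0,0],"claw":0}
  ]
}}

```text
t: 14.83
ee_pos: [526.5, -217.7, 296.0]
orientation: [-1.161, -1.291, 1.289]
ft_force: [0.3, 6.0, 4.5]
width: 9.4
```

```bash
python3 - <<'E'
from h import *
o=st(None,96.1); print(o['moment'].round(2));geo()
d=grab('side');save(d,'s17.png',(245,95,305,145),12);lid('side')
d=grab('top');save(d,'t17.png',(325,125,385,170),12);lid('top')
E
```

```text
t 14.83 ee [ 526.5 -217.7  296. ] jaw 96.21 y [ 0.004 -0.003 -1.   ] F [0.3 6.  4.5] w 9.4 q [-0.41  0.26  1.69 -0.    1.19 -2.09]
turn [ 0.0008  0.0014 -0.0006]
[ 1.18 -0.11  0.03]
geo th 0.8259 r 179.3
side lid th slope 0.8049 offset [-0.     -3.6436] mean-based 0.8241 1622
  tongue 0.8207 9
  pin 18 [[260.0, 121.0, 161.274, 141.904, 0.83], [261.0, 121.0, 158.087, 143.058, 0.83], [260.0, 122.0, 160.556, 142.217, 0.809], [261.0, 122.0, 157.655, 142.45, 0.812], [262.0, 122.0, 154.439, 143.723, 0.812], [264.0, 122.0, 147.44, 148.246, 0.807], [265.0, 122.0, 143.785, 151.101, 0.804], [260.0, 123.0, 161.295, 137.871, 0.799], [261.0, 123.0, 157.487, 141.029, 0.795], [262.0, 123.0, 154.309, 142.172, 0.795], [263.0, 123.0, 150.268, 146.211, 0.789], [264.0, 123.0, 147.822, 144.981, 0.795], [265.0, 123.0, 144.001, 148.383, 0.79], [264.0, 124.0, 147.573, 143.854, 0.778]]
top lid th slope 0.8051 offset [0.     6.1683] mean-based 0.8068 518
  tongue 0.8318 19
  pin 21 [[354.0, 138.0, 163.711, 138.757, 0.786], [355.0, 138.0, 162.384, 139.962, 0.816], [354.0, 139.0, 160.14, 141.194, 0.795], [355.0, 139.0, 159.582, 139.93, 0.813], [356.0, 139.0, 159.319, 137.731, 0.826], [354.0, 140.0, 157.25, 141.457, 0.793], [355.0, 140.0, 156.58, 140.56, 0.812], [356.0, 140.0, 155.177, 142.204, 0.844], [354.0, 141.0, 151.534, 151.13, 0.835], [355.0, 141.0, 154.303, 138.794, 0.8], [356.0, 141.0, 154.726, 134.281, 0.802], [354.0, 142.0, 148.695, 151.288, 0.833], [355.0, 142.0, 149.389, 145.871, 0.831], [356.0, 142.0, 149.31, 143.083, 0.841]]
```

View pics/s17.png

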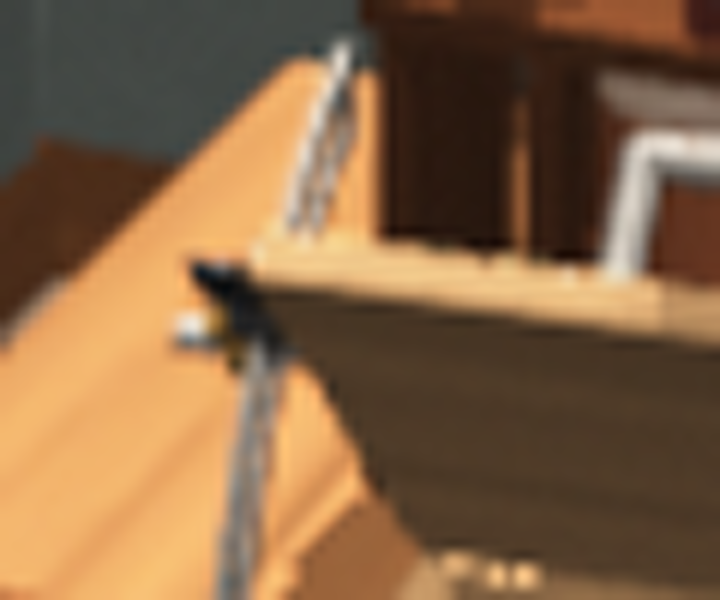

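View pics/t17.png

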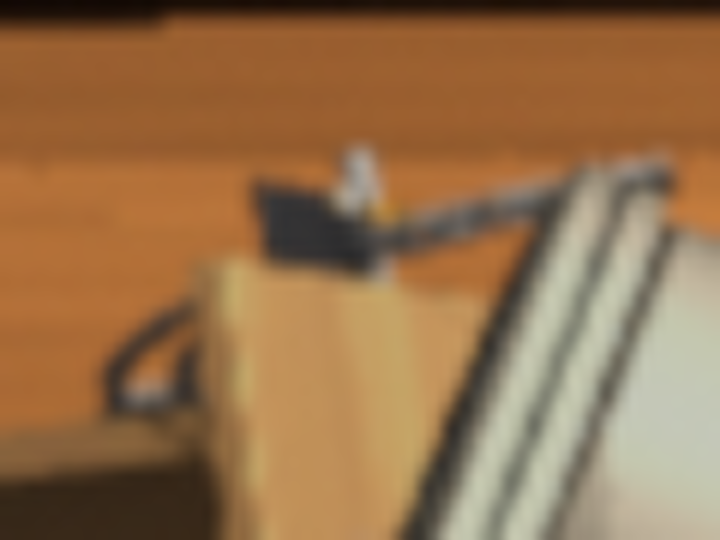

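Call:
{"fn": "jog_arm", "kwargs": {
  "steps": [
    {"dp":[0.002,-0.02,0.012],"turn":[0,0,0],"claw":0},
    {"dp":[0.004,-0.04,0.023],"turn":[0,0,0],"claw":0},
    {"dp":[0.004,-0.04,0.023],"turn":[0,0,0],"claw":0},
    {"dp":[0.004,-0.04,0.023],"turn":[0,0,0],"claw":0},
    {"dp":[0.004,-0.04,0.023],"turn":[0,0,0],"claw":0}
  ]
}}

```text
t: 15.35
ee_pos: [526.8, -220.8, 297.8]
orientation: [-1.161, -1.291, 1.289]
ft_force: [0.9, 3.6, -0.2]
width: 9.0
```

```bash
python3 - <<'E'
from h import *
import io,contextlib
o=st(None,96.1); geo()
for i in range(3):
  for n in('side','top'):
    d=grab(n)
    b=io.StringIO()
    with contextlib.redirect_stdout(b): lid(n)
    print(*b.getvalue().split('\n')[:2])
    O={'side':(536.3,-298.6),'top':(536,-301.5)}[n]
    if i==0:
        # predicted rays at candidate angles
        C=[(rad(O,a,140,190),col) for a,col in((.80,(0,0,255)),(.825,(0,255,0)),(.85,(255,0,0)))]
        bx={'side':(245,95,305,145),'top':(325,125,385,170)}[n]
        save(d,n+'18.png',bx,12)
        save(d,n+'18f.png')
st();geo()
E
```

```text
t 15.35 ee [ 526.8 -220.8  297.8] jaw 96.22 y [ 0.005 -0.003 -1.   ] F [ 0.9  3.6 -0.2] w 9.0 q [-0.42  0.26  1.68 -0.    1.19 -2.1 ]
turn [ 0.0008  0.0014 -0.0007]
geo th 0.8457 r 179.5
side lid th slope 0.8249 offset [-0.     -3.6568] mean-based 0.8439 1744   tongue 0.8253 8
top lid th slope 0.8256 offset [0.     6.2216] mean-based 0.8268 498   tongue 0.8296 20
side lid th slope 0.8245 offset [-0.     -3.6582] mean-based 0.8434 1741   tongue 0.8234 10
top lid th slope 0.8232 offset [-0.      6.4841] mean-based 0.8269 500   tongue 0.8311 17
side lid th slope 0.8247 offset [-0.     -3.6963] mean-based 0.8434 1743   tongue 0.8233 10
top lid th slope 0.8212 offset [-0.      6.7148] mean-based 0.8268 493   tongue 0.8297 23
t 15.65 ee [ 526.8 -220.6  297.8] jaw 96.23 y [ 0.005 -0.003 -1.   ] F [ 1.5  4.  -0.4] w 8.9 q [-0.42  0.26  1.68 -0.    1.19 -2.1 ]
geo th 0.845 r 179.5
```

View pics/side18.png

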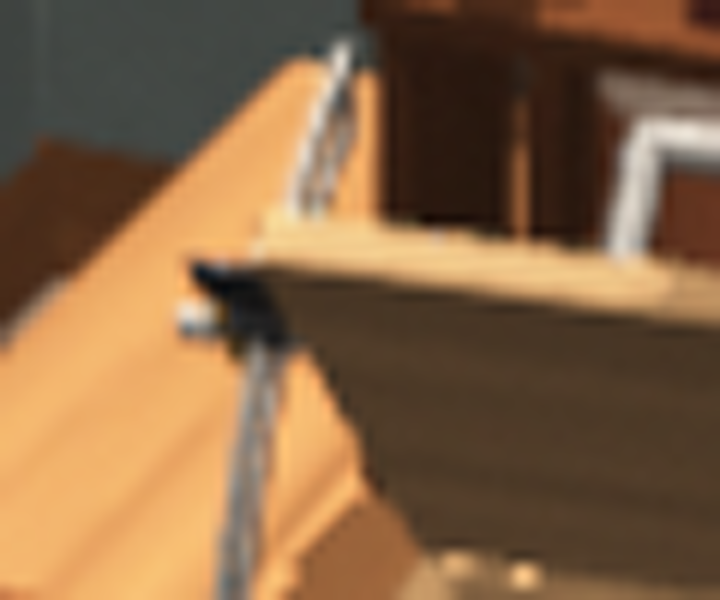

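View pics/top18.png

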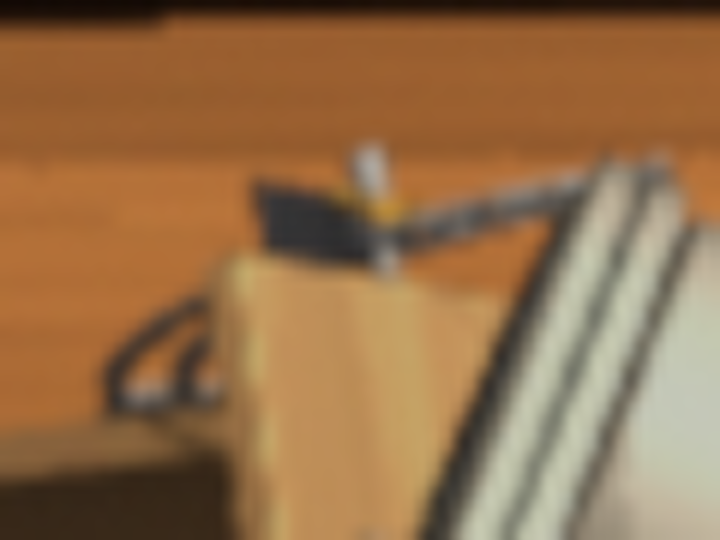

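View pics/side18f.png

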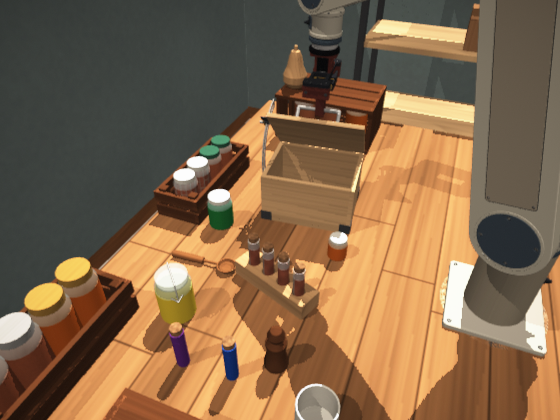

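```bash
python3 - <<'E'
from h import *
d=load('side'); h=np.array([480.4,154]); ux=np.array([.9397,-.342]); C=[]
for k in(-48,0,48,96):
    q=h+ux*k; C+=[(circ(q[0],q[1],45,14),(255,0,255)),(circ(q[0],q[1],130,12.5),(255,0,255))]
overlay(d,'rackf.png',(225,220,325,320),6,C)
st(); geo()
E
```

```text
t 15.65 ee [ 526.8 -220.6  297.8] jaw 96.23 y [ 0.005 -0.003 -1.   ] F [ 1.5  4.  -0.4] w 8.9 q [-0.42  0.26  1.68 -0.    1.19 -2.1 ]
geo th 0.845 r 179.5
```

View pics/rackf.png

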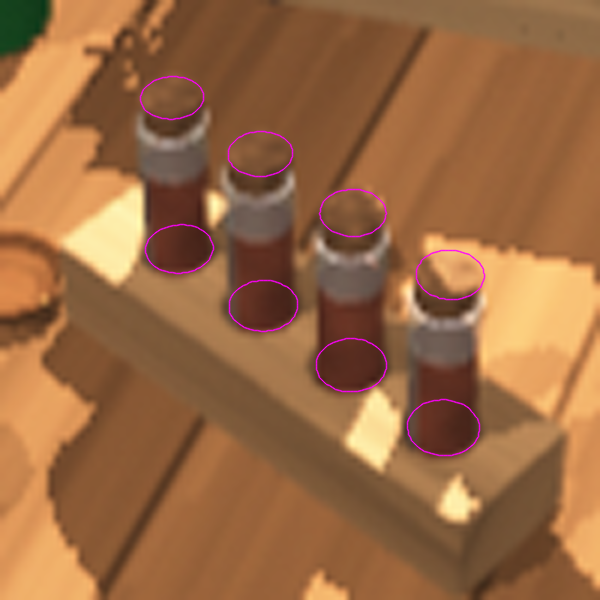

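All four corks sit at the same height and the rack hasn't moved. The lid is holding steady, so I'm handing in.

```bash
python3 -c "
from h import *
print(ctrl.close_job())"
```

```text
the job is handed in; nothing more can be done
None
```

The loose tube is fully down in the rack's empty hole. The lid is up at the index clip, and the gripper is still holding its handle. I handed the job in at about 15.7 s.

**Tube:** The wrist force rose to about 12 N as the tube touched the hole floor, and I then let go. In the last side picture all four corks are at the same height, and the rack and the other three tubes have not moved.

**Lid:** It was steady over three readings, and the gripper showed 8.9 mm on the 10 mm bar with about 4 N at the wrist.

| Check | Side camera | Top camera |
|---|---|---|
| Lid angle (from its slope) | 0.825 rad | 0.821–0.826 rad |
| Clip tongue angle | 0.823–0.825 rad | 0.830–0.831 rad |

- **Match:** The pin is level with the clip to within about 0.01 rad, or 1.4 mm. The pictures show the pin at the foot of the tongue.
- **Disagreement:** Two cruder lid-angle estimates came out higher, at about 0.844 rad. One used the gripper position and the other used the lid plane's position in the side camera. Both depend on where I placed the hinge, to within 2–3 mm, so I relied on the slopes.

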